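# Clamp the band on the water filter's outlet

### The arm

A 7-joint arm with a two-finger parallel gripper is mounted at the origin on a cart in front of the work surface, level with it; the furniture and walls round the work are solid. World frame = base frame: x ahead of the robot, y to its left, z up, the work surface at z = 0. Lengths are in m, angles in rad, forces in N, time in s.
With the tool pointing down it reaches from about 0.425 to 0.925 m from the base axis. Payload 6.8 kg.
Tool frame: the origin (TCP) lies at the very end of the fingers, on their centre line; the grasp point (between the pads) lies 19 mm behind it; z points along the fingers, y is the line along which they close (so a half turn about z gives the same grasp; the last joint's range is limited). The gripper opens to 85 mm and grips with 20 to 120 N. Pads are 22 mm wide; open, the fingers measure 114 mm over their backs; the gripper's body (76 mm by 85 mm) begins 54 mm behind the grasp point. The pads swing forward as they close: fully open they stand 13 mm farther back than shut.
Start: joints at [1.099, 0.477, 0.022, 1.555, -0.011, 1.109, -0.083], TCP at [0.24, -0.631, 0.231] pointing down, gripper open.
Joint ranges: [-2.96, 2.96], [-0.34, 2.1], [-1.41, 1.46], [0.24, 2.44], [-1.37, 4.51], [0.17, 1.92], [-2.96, 2.96]. Speed limits (rad/s): [2.39, 2.39, 3.14, 3.14, 3.14, 3.14, 3.14].

### API

Orientations are given as a rotation vector (axis times angle).
In Python, from bench import r gives the robot as it stands.
- The arm moves only by the tool play_rows, never from a script. Its argument "targets" is text: rows parted by semicolons, each of 5 numbers parted by spaces: the closure, from -1 (fully open) to 1 (shut), then the shift along the tool's x, y, z in m, then the turn about the tool's z in rad. In form: gripper dx dy dz spin; .... A call has 1 to 8 rows; each row is the pose to reach, as a shift and turn from the pose commanded when the call began, along the tool's axes at that moment; what a row does not reach only later rows make up. A row lasts 1/12 s, in which the tool goes at most 41.7 mm and 7.16 degrees, less where a joint would pass 70% of its speed; a pose out of reach is approached as far as the arm can. A call with a gripper value outside its range is refused whole. The fingers move at their own pace and stop on an object; "squeeze" is the grip in N (left out, the last holds). Time passes only in rows, so rows that repeat a pose let the fingers close. It gives the time, the measured TCP pose, the force, the opening and the grip force at its end, in the units of the state.
- r.get_obs(): the state, without advancing time (a new reading comes with each control period).
- r.grab_frame(name): name is "scene" or "top" or "wrist"; returns the picture (384x512x3 uint8, red, green, blue); there is no depth.
- r.camera_info(name): a dict with "fov_y" (degrees; the focal length in pixels is half the picture's height over the tangent of half this angle, whatever the lens; pixels are square), "cx", "cy" (the principal point, pixels), "k1" (the pictures are not rectified: a ray, as slopes to the right and down, at radius r is drawn at 1 + k1 r^2 times it, then the intrinsics apply), "position" and "rotation" of the camera in the world. Camera axes: x right, y down, z forward; pixel columns grow to the right and rows downward; lengths in m; the calibration is good to about 2 mm. A picture is of the moment at which its call begins: read the wrist's pose just before it. camera_info takes no time and is no camera call; for the wrist camera it gives the pose at the moment of the call.
- r.hand_in(): hands the job in; it is judged then, once.
The state is a dict: "clock": time; "joints": joint angles; "qvel": joint speeds; "tau": joint torques, N m; "tcp_pos": TCP position; "orientation": TCP orientation; "contact_force": force on the tool from outside, world axes, zero at the start; "moment": the same for the moment, N m; "grip_width": finger opening in m; "gripper_force": force on a finger pad.
Only numpy, scipy, OpenCV 4.12 (cv2) and the standard library are available. Lean on these libraries where they do the work, as an engineer would, in place of code of your own. Each camera call takes 0.05 s, during which the arm holds its last target. There are 200 camera calls.

### The job

Slide the winged clamp band over the barbed outlet stub of the water filter, past the barbs, until it sits fully home against the shoulder, pressing it home gently rather than ramming it. Then turn its wing screw clockwise until the band grips the stub snugly, without overtightening it, and leave it there; do not disturb the other things on the worktop.

Things in the scene. Friction and masses are not known exactly. Their poses are not given: they have to be found in the camera images.
- water_filter: steel filter canister, 74 mm across, 107 mm high, on a dark foot plate 110 x 96 x 8 mm, fixed. Origin: centre of the foot's underside on the worktop; z up. Its oval outlet stub sticks out level along its own -x (roughly towards the robot), centre line 75 mm above the worktop; the stub is 38 mm wide (y), 18 mm high (z), with a nose tapering over its last 8 mm
- barb_top: sprung one-way barb in the stub's top, standing out 4 mm, 8 mm wide, its ramp towards the tip; origin at its steep face, 22.5 mm from the shoulder. A like one sits in the stub's underside. Pushing the band over both takes about 10 N (5 to 22 N) at first, then about 5 N; they snap out behind the band when it is home
- stub_tip (a point): the end face of the stub's nose, on the stub's centre line, 116 mm from the body's origin along its -x; axes as the water filter
- home (a point): the point on the stub's centre line where the centre of the band lies when the band is fully home, 76 mm from the water filter's origin along its -x, 40 mm in from the stub's tip; axes as the water filter
- shoulder: the rigid oval flange, 48 x 28 mm, 6 mm thick, at the root of the stub, on which the band comes to rest; origin at the centre of its face towards the robot, 10 mm beyond the point home; axes as the water filter
- clamp_band: loose steel clamp band, 0.2 to 0.35 kg, upright. Origin at its underside below the centre of its opening, which runs along its own x; z up. 20 mm wide (x), 26 mm high. Opening 40 mm (y) by 20 mm (z): 1.2 mm of play round the stub. Worm housing 20 x 18 x 33 mm at its -y side, flat face at y = -40 mm; flat strap end at its +y side, face at y = +25.5 mm: grasp it from above across these
- band_center (a point): centre of the band's opening, 13 mm above the band's underside; axes as the band. The band goes on the stub the way it stands, +x side first, its x axis along the water filter's x axis
- screw: dark wing screw upright on the worm housing, axis vertical at y = -31 mm of the band, origin 33 mm above the band's underside, x axis along the wing. Clockwise from above drives the jaw 4 mm per rad. Friction 0.24 N m while turning holds it where left (a paused hand feels 0.03 to 0.15 of it). 0.3 to 1.7 rad of idle turning (unknown), then the moment rises by 0.16 N m per rad
- wing (a point): middle of the screw's wing, a flat upright plate 24 mm long (x), 8 mm thick (y) and 23 mm high, 51 mm above the band's underside; axes as the screw
- jaw: steel pad, 16 x 3 x 10 mm, inside the band's opening at the housing side, driven against the stub's side by the screw, springy by 10 N per mm; origin at its middle, axes as the band. Snug: it presses on the stub with 18 to 42 N, which is 0.07 to 0.17 N m more at the screw than the idle turning moment; at 55 N it is overtightened
- tamper: coffee tamper with a wooden knob, 58 mm across, 99 mm high, bystander; origin under its centre
- portafilter: portafilter lying on the worktop, 90 x 210 x 37 mm, bystander; origin under its centre
- espresso_cup: white espresso cup, 64 x 86 x 56 mm, bystander; origin under its centre
- jar: jar with a grey lid, 65 mm across, 100 mm high, bystander; origin under its centre
- tape: roll of tape lying flat, 91 mm across, 24 mm high, bystander; origin under its centre
- timer: flat white kitchen timer, 78 x 78 x 18 mm, bystander; origin under its centre
Mind the look-alikes: they are no part of the job. What is shaped like the clamp_band but red is not meant.

How it is judged:
By the outcome, as a careful person would: the job done as asked, in the order asked, and still so for the second after the job is handed in, with the robot touching nothing.
It also fails if it takes over 72 s, if anything falls off the work surface, if the arm or the gripper's body presses on something with over 40 N, if the wrist force passes 120 N, or if a joint passes its speed limit or range.

## Working session

There is one attempt and no reset: what is moved stays moved. The work goes in short steps, Python scripts to look and compute and a tool call to move; the robot and the scene stay as the last step left them, time stands still between calls to the robot, and variables do not carry over. Pictures are saved under pics/ and viewed, at most 10 in all, crops included, and the job is handed in when it is done.

Besides the shell and the picture viewer there is one more tool, called after "Emit:" as name(argument=value, ...) on one line, values as JSON. play_rows: Moves the arm, as the interface text tells. Its arguments: {"type":"object","properties":{"targets":{"type":"string"},"squeeze":{"type":"number"}},"required":["targets"]}

```bash
mkdir -p pics; ls
python3 - <<'E'
from bench import r
import cv2
o=r.get_obs(); print({k:(v if not hasattr(v,'round') else v) for k,v in o.items()})
for n in ['scene','top']:
    im=r.grab_frame(n); cv2.imwrite(f'pics/{n}0.png',im[:,:,::-1]); print(n,r.camera_info(n))
a=cv2.imread('pics/scene0.png');b=cv2.imread('pics/top0.png')
import numpy as np
cv2.imwrite('pics/s1.png',cv2.resize(a,(800,600),interpolation=cv2.INTER_CUBIC))
cv2.imwrite('pics/t1.png',cv2.resize(b,(800,600),interpolation=cv2.INTER_CUBIC))
E
```

```text
pics
{'clock': 0.0, 'joints': array([ 1.09889707,  0.47777898,  0.02234471,  1.55648948, -0.01151367,
        1.10934493, -0.08307306]), 'qvel': array([-1.80936782e-03, -5.25252432e-04, -9.99719991e-05,  7.93935600e-04,
        1.41992219e-03,  2.76920010e-04, -9.07982072e-04]), 'tau': array([ 2.74934964e-04, -5.96454370e+01,  1.60799671e+00, -2.81197768e+01,
        1.24534144e-02,  9.35180200e-03,  1.70994559e-05]), 'tcp_pos': array([ 0.23994435, -0.63024259,  0.23032395]), 'orientation': array([-3.08794838e+00, -5.68034877e-01,  7.38597861e-04]), 'contact_force': array([-0.15527711, -0.13419013, -0.06901604]), 'moment': array([-0.01853768,  0.0226138 , -0.01176783]), 'gripper_force': 0.0, 'grip_width': 0.08551159233080512}
scene {'fov_y': 56.02586743602491, 'cx': 261.93930777341967, 'cy': 189.50123348779283, 'k1': -0.04988720524901285, 'position': array([-0.06816188,  0.40817507,  0.80216801]), 'rotation': array([-1.00560935,  2.36734868, -1.10357519])}
top {'fov_y': 53.649981591741685, 'cx': 254.34826138447957, 'cy': 198.06922879214608, 'k1': -0.07488202287855131, 'position': array([ 0.31590836, -0.18514213,  1.27703433]), 'rotation': array([-2.14004545,  2.1257082 , -0.2355788 ])}
```

View pics/s1.png

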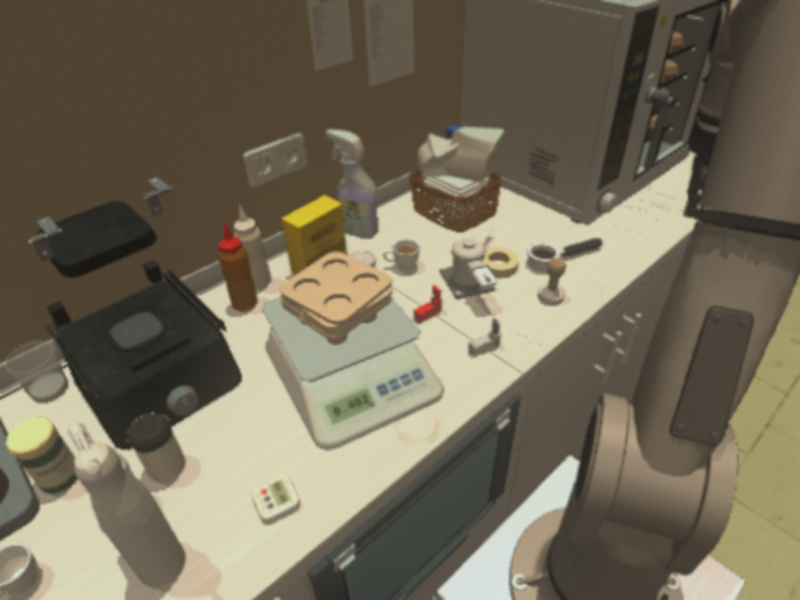

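View pics/t1.png

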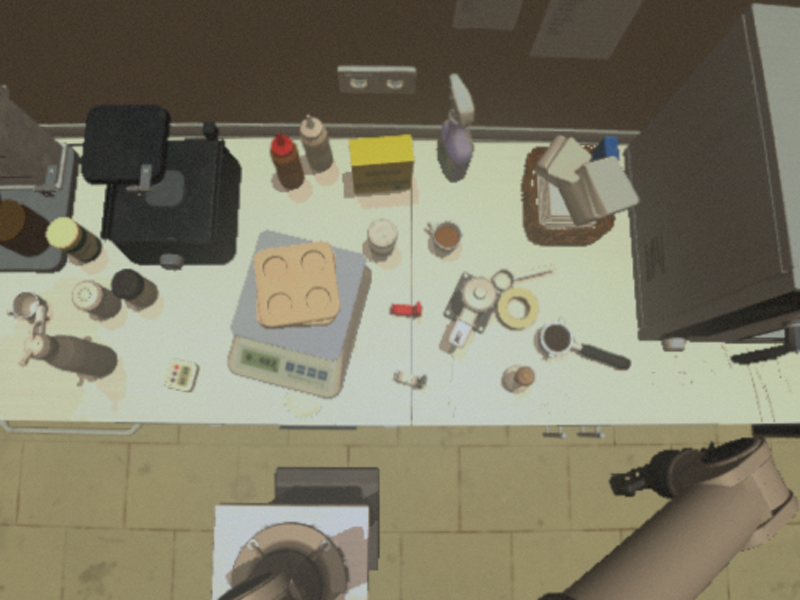

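The scene view shows the steel band at about (487,342) with its screw at (495,327), and the red look-alike at (428,305). The filter is at (467,262). In the top view the band is at (408,380), the filter at (477,295) and the stub at (462,332), all at 800x600 scale.

```bash
cat > h.py <<'E'
import numpy as np, cv2
from scipy.spatial.transform import Rotation as R
from scipy.optimize import least_squares
def cam(ci):
    f=192/np.tan(np.radians(ci['fov_y']/2))
    return f,ci['cx'],ci['cy'],ci['k1'],np.array(ci['position']),R.from_rotvec(ci['rotation']).as_matrix()
def proj(ci,P):
    f,cx,cy,k,p,M=cam(ci); c=(np.atleast_2d(P)-p)@M; s=c[:,:2]/c[:,2:]
    return s*(1+k*(s**2).sum(1,keepdims=True))*f+[cx,cy]
def ray(ci,uv):
    f,cx,cy,k,p,M=cam(ci); d=(np.array(uv,float)-[cx,cy])/f; s=d.copy()
    for _ in range(20): s=d/(1+k*(s@s))
    v=M@np.array([*s,1]); return p,v/np.linalg.norm(v)
def onz(ci,uv,z):
    p,v=ray(ci,uv); return p+v*(z-p[2])/v[2]
def tri(obs):
    A=np.zeros((3,3));b=np.zeros(3)
    for ci,uv in obs:
        p,v=ray(ci,uv); Q=np.eye(3)-np.outer(v,v); A+=Q;b+=Q@p
    return np.linalg.solve(A,b)
E
python3 - <<'E'
from bench import r
from h import *
t=r.camera_info('top');s=r.camera_info('scene');w=r.camera_info('wrist')
k=1.5625
q=lambda a,b:(a/k,b/k)
print('lid',tri([(t,q(480,290)),(s,q(467,245))]),'body z.115',onz(t,q(480,290),.115))
print('screw',tri([(t,q(422,380)),(s,q(496,325))]))
print('band end',onz(t,q(398,378),.02),onz(t,q(422,381),.05), onz(s,q(474,347),.02))
print('stub',onz(t,q(457,340),.085))
print('red',onz(t,q(405,310),.02),'cup',onz(t,q(445,237),.05),'tamper',onz(t,q(525,378),.09),'tape',onz(t,q(517,308),.02))
o=r.get_obs();print(w, R.from_rotvec(o['orientation']).as_matrix())
M=R.from_rotvec(o['orientation']).as_matrix();print('cam in tool',M.T@(w['position']-o['tcp_pos']),M.T@R.from_rotvec(w['rotation']).as_matrix())
A=cv2.imread('pics/top0.png')[150:270,240:360];B=cv2.imread('pics/scene0.png')[140:240,250:350]
cv2.imwrite('pics/c1.png',np.hstack([cv2.resize(A,(400,400),interpolation=cv2.INTER_CUBIC),cv2.resize(B,(400,400),interpolation=cv2.INTER_CUBIC)]))
E
```

```text
lid [ 0.58905046 -0.38754631  0.09375   ] body z.115 [ 0.58395566 -0.38404369  0.115     ]
screw [ 0.40652226 -0.2707541   0.05048995]
band end [ 0.41321035 -0.22173392  0.02      ] [ 0.40499263 -0.27045352  0.05      ] [ 0.4147457  -0.21879716  0.02      ]
stub [ 0.48598634 -0.33968326  0.085     ]
red [ 0.5597886  -0.23630292  0.02      ] cup [ 0.71599967 -0.32164561  0.05      ] tamper [ 0.40889161 -0.47578628  0.09      ] tape [ 0.56654484 -0.48068401  0.02      ]
{'fov_y': 66.18403320392832, 'cx': 256.34654357676857, 'cy': 189.0720164657038, 'k1': 0.013176921224034285, 'position': array([ 0.3146304 , -0.60249923,  0.37409229]), 'rotation': array([ 2.36500203, -1.63082934, -0.25822157])} [[ 9.34541904e-01  3.55852426e-01 -6.93859266e-04]
 [ 3.55853092e-01 -9.34540574e-01  1.57852337e-03]
 [-8.67182672e-05 -1.72210820e-03 -9.99998513e-01]]
cam in tool [ 0.07963445  0.00032193 -0.14371507] [[-4.97764576e-04 -9.51358186e-01 -3.08086603e-01]
 [ 9.99999191e-01 -8.34197268e-04  9.60302145e-04]
 [-1.17059631e-03 -3.08085875e-01  9.51357831e-01]]
```

View pics/c1.png

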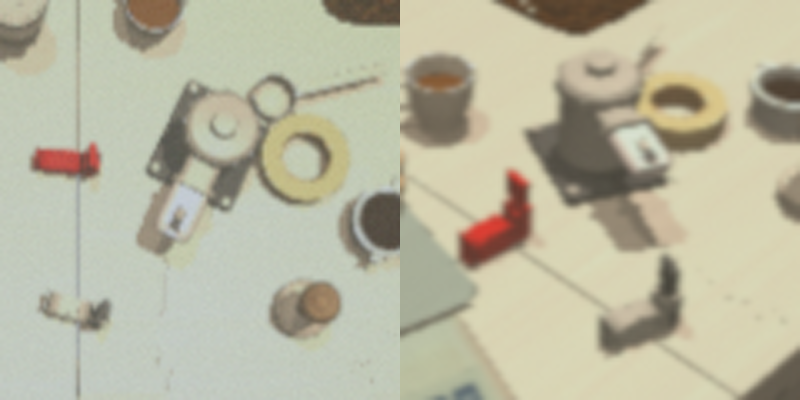

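The crop shows the stub leaving the filter towards the lower left, with the barb at (180,215). The band's strap end is at (45,305) and its screw at (100,313). I'll move above it for wrist views.

Emit:
play_rows(targets="-1 0.035 -0.03 0.004 0.05; -1 0.07 -0.06 0.008 0.15; -1 0.104 -0.092 0.01 0.25; -1 0.14 -0.124 0.014 0.35; -1 0.176 -0.155 0.018 0.43; -1 0.21 -0.185 0.02 0.51; -1 0.245 -0.215 0.024 0.513; -1 0.28 -0.245 0.028 0.513")

```text
clock: 0.77
tcp_pos: [0.3961, -0.3351, 0.2063]
orientation: [-3.133, 0.235, 0.0]
contact_force: [1.0, -0.6, 0.2]
grip_width: 0.0855
gripper_force: 0.0
```

Emit:
play_rows(targets="-1 0.02 -0.02 0 0; -1 0.03 -0.03 0 0; -1 0.03 -0.03 0 0; -1 0.03 -0.03 0 0")

```text
clock: 1.1
tcp_pos: [0.4301, -0.3114, 0.2062]
orientation: [-3.133, 0.231, 0.001]
contact_force: [-0.2, -1.2, 0.2]
grip_width: 0.0851
gripper_force: 0.0
```

Run:
```python
from bench import r
from h import *
import json
o=r.get_obs();print(o['clock'],o['tcp_pos'],o['orientation'],o['joints'])
M=R.from_rotvec(o['orientation']).as_matrix();print(M.round(3).tolist())
ci=r.camera_info('wrist');im=r.grab_frame('wrist');cv2.imwrite('pics/w1.png',im[:,:,::-1])
json.dump({k:np.array(v).tolist() for k,v in ci.items()},open('pics/w1.json','w'))
for P in [[.411,-.240,0],[.4065,-.27,.05],[.585,-.385,.11],[.475,-.335,.075]]: print(proj(ci,P))
cv2.imwrite('pics/w1b.png',cv2.resize(im[:,:,::-1],(800,600),interpolation=cv2.INTER_CUBIC))
```

```text
1.1 [ 0.43007476 -0.31135169  0.20622291] [-3.13283479e+00  2.31203821e-01  1.16265029e-03] [ 0.53565976  0.27007842 -0.03168237  1.9239352   0.0105168   0.94850613
 -1.2191414 ]
[[0.989, -0.147, -0.001], [-0.147, -0.989, 0.0], [-0.001, -0.0, -1.0]]
[[201.63529334 185.91634331]]
[[221.57786013 199.70506633]]
[[329.64013607 -37.27043578]]
[[274.3868184  130.00662581]]
```

View pics/w1b.png

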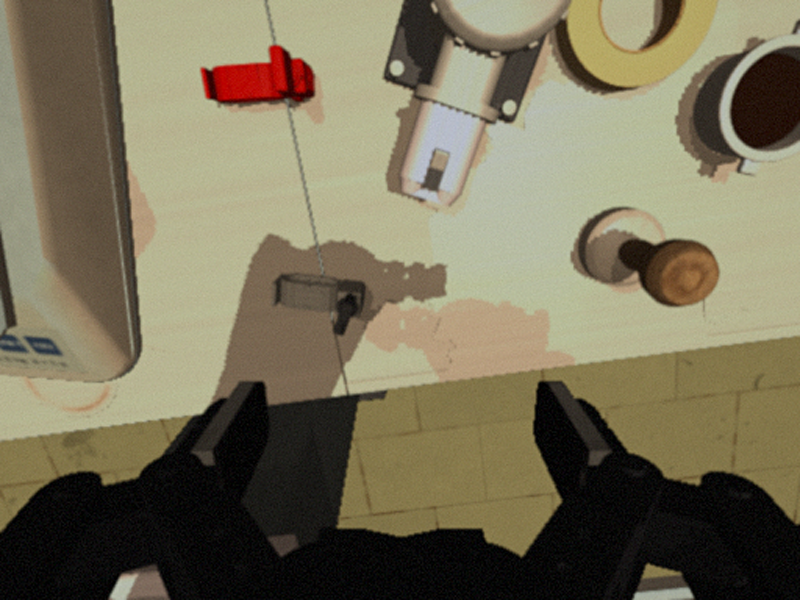

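The wrist view shows the band's strap end at (280,290), its housing at (352,292) and its wing running from (352,290) to (342,328). The stub tip is at (430,203), the barb at (437,165) and the flange at (418,90)–(497,118). Next is a closer second view.

Emit:
play_rows(targets="-1 -0.01 -0.012 0.03 0; -1 -0.02 -0.024 0.06 0; -1 -0.024 -0.027 0.075 0; -1 -0.024 -0.027 0.075 0; -1 -0.024 -0.027 0.075 0; -1 -0.024 -0.027 0.075 0")

```text
clock: 1.65
tcp_pos: [0.4107, -0.2835, 0.1327]
orientation: [3.131, -0.237, 0.003]
contact_force: [-0.8, 0.4, 1.1]
grip_width: 0.0852
gripper_force: 0.0
```

```bash
cat > snap.py <<'E'
import sys,json
from bench import r
from h import *
def snap(n):
    o=r.get_obs();ci=r.camera_info('wrist');im=r.grab_frame('wrist')
    print(o['clock'],o['tcp_pos'].round(4),R.from_rotvec(o['orientation']).as_euler('ZYX').round(4),o['contact_force'].round(2))
    cv2.imwrite(f'pics/{n}.png',im[:,:,::-1])
    json.dump({k:np.array(v).tolist() for k,v in ci.items()},open(f'pics/{n}.json','w'))
    cv2.imwrite(f'pics/{n}b.png',cv2.resize(im[:,:,::-1],(800,600),interpolation=cv2.INTER_CUBIC))
if __name__=='__main__': snap(sys.argv[1])
E
python3 snap.py w2
```

```text
1.65 [ 0.4107 -0.2835  0.1327] [-1.5130e-01 -1.9000e-03  3.1404e+00] [-0.78  0.37  1.05]
```

View pics/w2b.png

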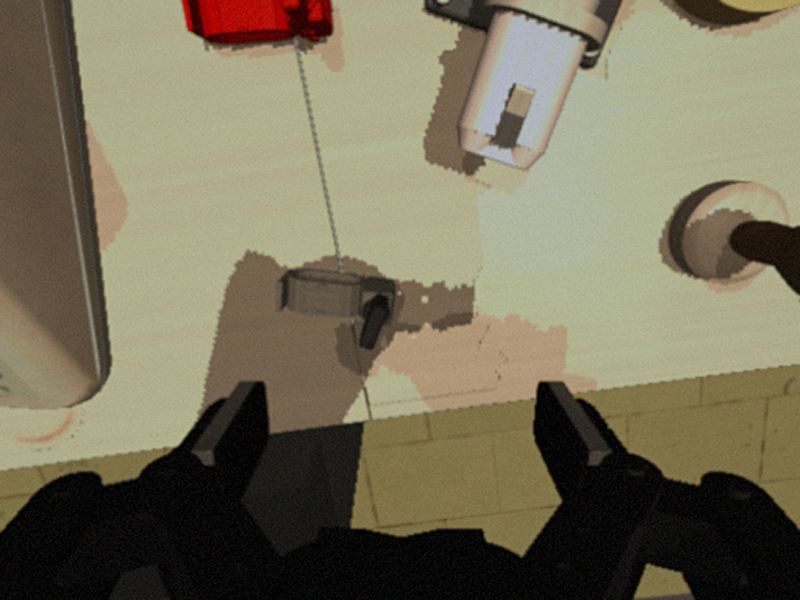

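Run:
```python
import cv2,numpy as np
a=cv2.imread('pics/w2.png')
def crop(x0,y0,w,h,k):
    c=cv2.resize(a[y0:y0+h,x0:x0+w],None,fx=k,fy=k,interpolation=cv2.INTER_CUBIC)
    c=cv2.convertScaleAbs(c,alpha=1.0) if y0<100 else np.clip((c/255.)**.5*255,0,255).astype('uint8')
    for x in range(x0-x0%10+10,x0+w,10): cv2.line(c,((x-x0)*k,0),((x-x0)*k,4 if x%50 else 12),(0,0,255),1); cv2.putText(c,str(x),((x-x0)*k-8,22),0,.3,(0,0,255))
    for y in range(y0-y0%10+10,y0+h,10): cv2.line(c,(0,(y-y0)*k),(4,(y-y0)*k),(0,0,255),1); cv2.putText(c,str(y),(8,(y-y0)*k+3),0,.3,(0,0,255))
    return c
cv2.imwrite('pics/z2.png',np.hstack([crop(268,0,130,116,3),cv2.copyMakeBorder(crop(172,164,100,70,4),0,68,0,0,0)]))
```

```text
(no output)
```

View pics/z2.png

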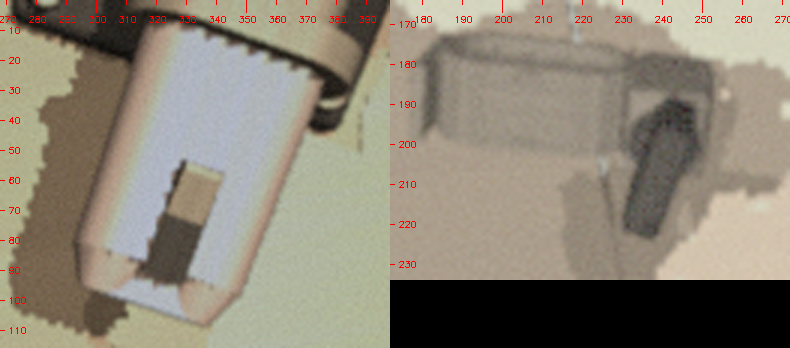

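The left crop shows the stub: taper corners at (293,80) and (349,97), barb steep face about (336,56). The right crop shows the band: strap face at column 181, housing +x top edge from (231,187) to (252,187), wing from (244,191) to (235,223). Next I fit both poses and overlay them.

```bash
cat > fit.py <<'E'
from h import *
import json
c2=json.load(open('pics/w2.json'));c1=json.load(open('pics/w1.json'))
def T(p,P):
    c,s=np.cos(p[2]),np.sin(p[2]);P=np.atleast_2d(P)
    return np.c_[p[0]+c*P[:,0]-s*P[:,1],p[1]+s*P[:,0]+c*P[:,1],P[:,2]]
def fline(p): # filter residuals
    r=[proj(c2,T(p,[[-.108,.019,.075],[-.108,-.019,.075],[-.0885,0,.088]]))-[[293,80],[349,97],[336,55.5]]]
    r+=[proj(c1,T(p,[[-.0885,0,.088]]))-[[441/1.5625,152/1.5625]]]
    return np.vstack(r)
F=least_squares(lambda p:fline(p).ravel(),[.585,-.385,-.42]).x
print('filter',F.round(4),fline(F).round(1).tolist())
def bres(p):
    q=proj(c2,T(p,[[.01,-.040,.033],[.01,-.022,.033],[0,.0255,.013],[-.01,.0,.026],[0,-.031,.0625]]))-[[252,187],[231,187],[181,188],[209,201.5],[240,207.5]]
    q[2,1]*=.3;q[3,0]=0
    return q
B=least_squares(lambda p:bres(p).ravel(),[.411,-.24,-.15]).x
print('band',B.round(4),bres(B).round(1).tolist())
if __name__=='__main__':
    W=proj(c2,np.array([[0,0,0]]))
    a=onz(c2,(244,191),.0625);b=onz(c2,(235,223),.0625);print('wing',a,b,np.arctan2(*(a-b)[[1,0]]),np.linalg.norm(a-b))
    th=np.linspace(0,2*np.pi,41)
    def oval(x,w,h,z): # stadium
        e=(w-h)/2;return [[x,np.cos(t)*h/2+np.sign(np.cos(t))*e,z+np.sin(t)*h/2] for t in th]
    def box(a,b):
        p=[[x,y,z] for z in(a[2],b[2]) for x,y in((a[0],a[1]),(b[0],a[1]),(b[0],b[1]),(a[0],b[1]),(a[0],a[1]))];return p
    k=4;out=[]
    for n,c,(x0,y0,w,h) in [('w2',c2,(280,0,100,116)),('w2',c2,(172,164,100,70)),('w1',c1,(240,0,100,140)),('w1',c1,(160,150,100,80))]:
        im=cv2.imread(f'pics/{n}.png')[y0:y0+h,x0:x0+w];im=np.clip((im/255.)**.6*255,0,255).astype('uint8')
        im=cv2.resize(im,None,fx=k,fy=k,interpolation=cv2.INTER_CUBIC)
        for p,P in [(F,oval(-.066,.048,.028,.075)),(F,oval(-.108,.038,.018,.075)),(F,oval(-.070,.038,.018,.075)),(F,[[-.0885,-.004,.088],[-.0885,.004,.088]]),
          (B,box([-.01,-.04,0],[.01,-.022,.033])),(B,oval(.01,.051,.026,.013)),(B,oval(-.01,.051,.026,.013)),(B,[[-.01,-.031,.0625],[.01,-.031,.0625]])]:
            q=((proj(c,T(p,P))-[x0,y0])*k+k/2).astype(np.int32);cv2.polylines(im,[q],False,(0,0,255),1)
        out.append(im)
    H=max(i.shape[0] for i in out)
    out=[cv2.copyMakeBorder(i,0,H-i.shape[0],0,0,0) for i in out]
    o=np.vstack([np.hstack(out[:2]),np.hstack(out[2:])]);cv2.imwrite('pics/fit.png',cv2.resize(o,(500,600) if 0 else (int(o.shape[1]*600/o.shape[0]),600),interpolation=cv2.INTER_AREA))
E
python3 fit.py
```

```text
filter [ 0.5845 -0.3813 -0.4201] [[-0.3, 1.1], [-0.7, 0.5], [0.5, -0.6], [0.6, -1.3]]
band [ 0.4138 -0.2393 -0.2215] [[0.0, -0.5], [0.2, -1.9], [0.6, -0.7], [0.0, 0.8], [-0.8, 1.7]]
wing [ 0.42116792 -0.2756669   0.0625    ] [ 0.39593363 -0.26425408  0.0625    ] -0.4247435124242932 0.027695162792256863
```

View pics/fit.png

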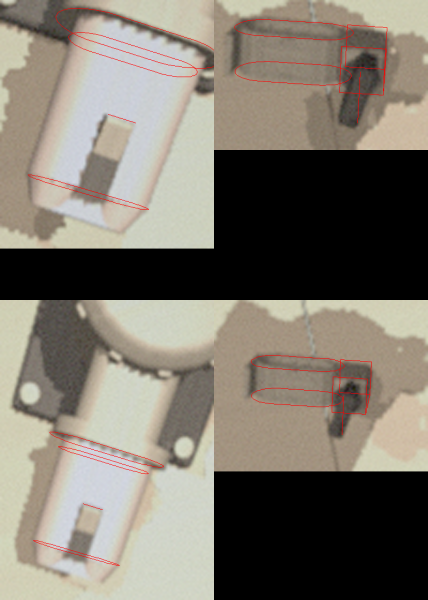

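The overlay matches both objects well in both views. Next I go down over the band.

Emit:
play_rows(targets="-1 -0.002 -0.02 0 0.035; -1 -0.004 -0.037 0 0.07; -1 -0.004 -0.037 0.03 0.07; -1 -0.004 -0.037 0.055 0.07; -1 -0.004 -0.037 0.075 0.07; -1 -0.004 -0.037 0.08 0.07; -1 -0.004 -0.037 0.08 0.07; -1 -0.004 -0.037 0.08 0.07")

```text
clock: 2.37
tcp_pos: [0.4127, -0.2453, 0.0526]
orientation: [3.122, -0.345, 0.003]
contact_force: [0.5, 0.9, 0.3]
grip_width: 0.0854
gripper_force: 0.0
```

```bash
python3 snap.py w3
```

```text
2.3667 [ 0.4127 -0.2453  0.0526] [-2.1990e-01 -1.7000e-03  3.1411e+00] [0.48 0.94 0.3 ]
```

View pics/w3b.png

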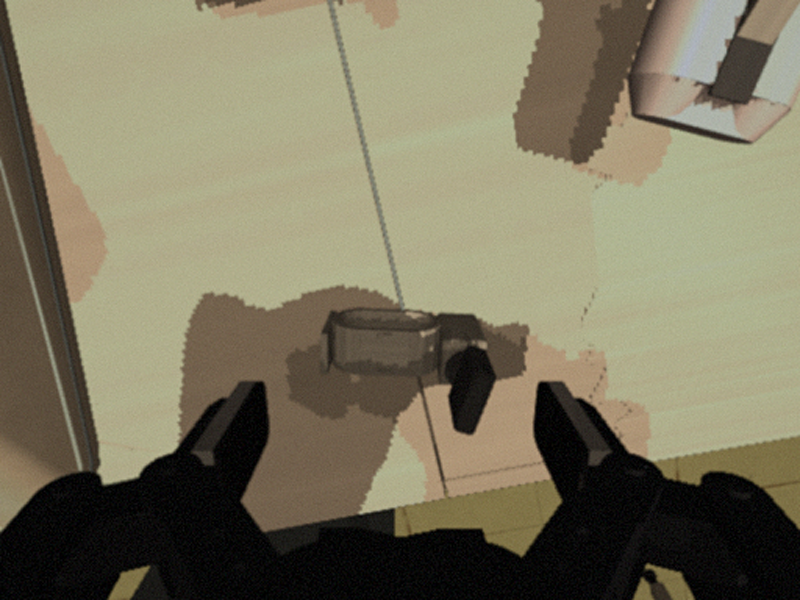

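The band sits centred between the open fingers, from columns 325 to 485, with a slight clockwise tilt. I descend and close.

Emit:
play_rows(targets="-1 0 0.001 0.02 0.03; -1 0 0.001 0.035 0.03; -1 0 0.001 0.044 0.03; -1 0 0.001 0.049 0.03; -1 0 0.001 0.049 0.03; -1 0 0.001 0.049 0.03")

```text
clock: 2.92
tcp_pos: [0.412, -0.2457, 0.0031]
orientation: [3.117, -0.39, 0.001]
contact_force: [-0.2, -0.8, -0.5]
grip_width: 0.0854
gripper_force: 0.0
```

Emit:
play_rows(targets="0.1 0 0 0 0; 0.1 0 0 0 0; 0.3 0 0 0 0; 1 0 0 0 0; 1 0 0 0 0; 1 0 0 0 0; 1 0 0 0 0; 1 0 0 0 0", squeeze=80)

```text
clock: 3.58
tcp_pos: [0.4122, -0.2456, 0.0039]
orientation: [3.117, -0.39, 0.002]
contact_force: [-2.8, 1.2, 10.9]
grip_width: 0.0637
gripper_force: 83.3
```

Emit:
play_rows(targets="1 0 0 -0.005 0; 1 0 0 -0.015 0; 1 0 0 -0.03 0; 1 0 0 -0.045 0; 1 0 0 -0.057 0; 1 0 0 -0.062 0; 1 0 0 -0.062 0; 1 0 0 -0.062 0")

```text
clock: 4.25
tcp_pos: [0.4115, -0.2455, 0.0648]
orientation: [3.117, -0.391, 0.001]
contact_force: [0.8, -0.1, -1.1]
grip_width: 0.0636
gripper_force: 85.9
```

Run:
```python
from bench import r
from h import *
o=r.get_obs();M=R.from_rotvec(o['orientation']).as_matrix()
print(o['tcp_pos'],o['contact_force'],o['moment'],o['grip_width'],o['gripper_force'])
print(M.round(4).tolist())
print(M.T@(np.array([.4482,-.3283,.0659])-o['tcp_pos']), -.4201-np.arctan2(M[1,0],M[0,0]))
```

```text
[ 0.41151655 -0.24549379  0.06475361] [ 0.77436758 -0.12346565 -1.14643132] [-0.01483855  0.02911746 -0.0130018 ] 0.06360139306721678 85.91891169548035
[[0.9691, -0.2467, 0.0005], [-0.2467, -0.9691, -0.0002], [0.0005, 0.0001, -1.0]]
[ 0.0559794   0.07119647 -0.00110776] -0.17081422042556443
```

Emit:
play_rows(targets="1 0.01 0.012 0 0.03; 1 0.022 0.028 0 0.07; 1 0.035 0.045 -0.001 0.11; 1 0.046 0.06 -0.001 0.15; 1 0.053 0.068 -0.001 0.171; 1 0.056 0.071 -0.001 0.171; 1 0.056 0.071 -0.001 0.171; 1 0.056 0.071 -0.001 0.171")

```text
clock: 4.92
tcp_pos: [0.4477, -0.3268, 0.0649]
orientation: [-3.072, 0.653, 0.003]
contact_force: [-0.3, -0.4, -2.6]
grip_width: 0.064
gripper_force: 86.0
```

```bash
python3 snap.py w4
python3 - <<'E'
import sys; sys.path.insert(0,'.')
import cv2,numpy as np,json
from fit import *
c=json.load(open('pics/w4.json'))
im=np.clip((cv2.imread('pics/w4.png')/255.)**.6*255,0,255).astype('uint8')
from bench import r
o=r.get_obs();p=o['tcp_pos'];yaw=R.from_rotvec(o['orientation']).as_euler('ZYX')[0]
Bp=[p[0]-np.sin(yaw)*.00725,p[1]+np.cos(yaw)*.00725,yaw];dz=p[2]-.0039
print('band est in filter', (np.array([[np.cos(F[2]),np.sin(F[2])],[-np.sin(F[2]),np.cos(F[2])]])@(np.array(Bp[:2])-F[:2])).round(4), yaw-F[2],'zc',dz+.013)
x0,y0,w,h=160,60,240,200;k=3
im=cv2.resize(im[y0:y0+h,x0:x0+w],None,fx=k,fy=k,interpolation=cv2.INTER_CUBIC)
th=np.linspace(0,2*np.pi,41)
def oval(x,w,h,z):
    e=(w-h)/2;return [[x,np.cos(t)*h/2+np.sign(np.cos(t))*e,z+np.sin(t)*h/2] for t in th]
def dr(p,P,col):
    q=((proj(c,T(p,P))-[x0,y0])*k+k/2).astype(np.int32);cv2.polylines(im,[q],False,col,1)
dr(F,oval(-.108,.038,.018,.075),(0,0,255));dr(F,[[-.0885,-.004,.088],[-.0885,.004,.088]],(0,0,255))
for x in(-.01,.01): dr(Bp,oval(x,.051,.026,.013+dz),(0,255,0))
dr(Bp,[[.01,-.022,.033+dz],[.01,-.04,.033+dz],[-.01,-.04,.033+dz],[-.01,-.022,.033+dz],[.01,-.022,.033+dz]],(0,255,0))
cv2.imwrite('pics/w4o.png',im)
E
```

```text
4.9167 [ 0.4477 -0.3268  0.0649] [-4.1880e-01  1.9000e-03 -3.1409e+00] [-0.25 -0.43 -2.61]
filter [ 0.5845 -0.3813 -0.4201] [[-0.3, 1.1], [-0.7, 0.5], [0.5, -0.6], [0.6, -1.3]]
band [ 0.4138 -0.2393 -0.2215] [[0.0, -0.5], [0.2, -1.9], [0.6, -0.7], [0.0, 0.8], [-0.8, 1.7]]
band est in filter [-0.1473  0.0014] 0.0014796412739738196 zc 0.07410050352614889
```

View pics/w4o.png

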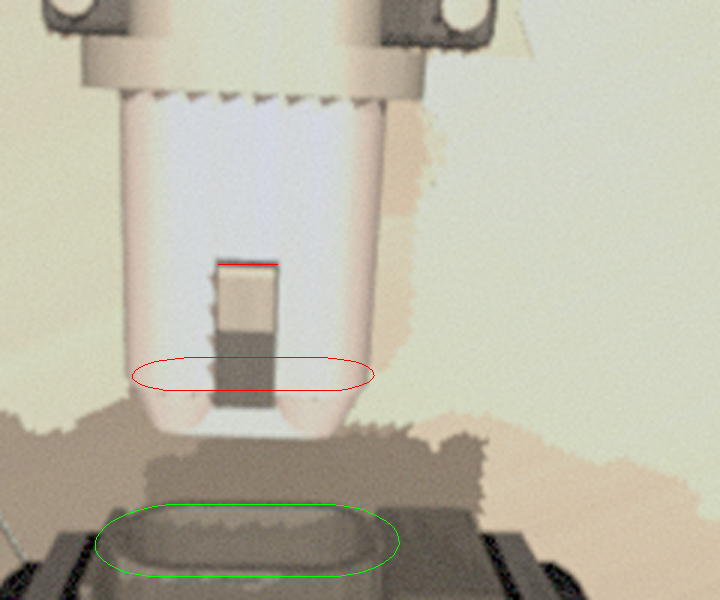

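The overlay shows the held band's mouth at (247,540) facing the stub, whose taper corners are at (127,375) and (370,375). The stub's yaw is a little larger than fitted, because its nose edge is tilted by about 0.03 rad. I refit with these numbers.

```bash
cat > fit2.py <<'E'
from fit import *
c4=json.load(open('pics/w4.json'))
th=np.linspace(0,2*np.pi,181)
def oval(x,w,h,z):
    e=(w-h)/2;return [[x,np.cos(t)*h/2+np.sign(np.cos(t))*e,z+np.sin(t)*h/2] for t in th]
X=lambda a:160+(a-1.5)/3
Y=lambda a:60+(a-1.5)/3
def res(p,full=False):
    out=[]
    for x,w,h,l,r_ in [(-.068,.038,.018,121,385),(-.106,.038,.018,127,371),(-.066,.048,.028,82,425)]:
        u=proj(c4,T(p,oval(x,w,h,.075)))[:,0]; out+=[u.min()-X(l),u.max()-X(r_)]
    q=proj(c4,T(p,[[-.0885,.004,.088],[-.0885,-.004,.088]]));out+=list((q-[[X(217),Y(262)],[X(277),Y(263)]]).ravel())
    out+=list(.5*fline(p).ravel())
    return np.array(out)
F2=least_squares(res,F,loss='soft_l1').x
if __name__=='__main__':
    print(F2.round(4),res(F2).round(1))
    g=cv2.cvtColor(cv2.imread('pics/w4.png'),cv2.COLOR_BGR2GRAY)
    for y in (228,236,244,250,256): print(y,g[y,186:330:1].tolist())
E
python3 fit2.py
```

```text
filter [ 0.5845 -0.3813 -0.4201] [[-0.3, 1.1], [-0.7, 0.5], [0.5, -0.6], [0.6, -1.3]]
band [ 0.4138 -0.2393 -0.2215] [[0.0, -0.5], [0.2, -1.9], [0.6, -0.7], [0.0, 0.8], [-0.8, 1.7]]
[ 0.5838 -0.3835 -0.4477] [-0.4  0.4  0.3 -0.   0.3 -0.8  0.4  0.  -0.1  0.2 -0.4 -0.2 -0.9  0.3
  0.3 -0.5  0.3 -0.8]
228 [111, 106, 106, 103, 101, 105, 104, 107, 110, 107, 109, 104, 98, 100, 98, 100, 106, 107, 106, 110, 103, 91, 77, 70, 63, 64, 58, 55, 48, 59, 57, 58, 60, 58, 61, 60, 67, 69, 74, 65, 68, 61, 59, 66, 55, 60, 62, 64, 66, 63, 60, 69, 65, 60, 61, 61, 60, 59, 59, 60, 60, 62, 59, 55, 54, 55, 57, 56, 61, 61, 55, 59, 56, 55, 54, 52, 54, 57, 54, 51, 47, 47, 52, 49, 55, 58, 61, 64, 71, 73, 79, 83, 85, 85, 78, 80, 80, 84, 87, 77, 75, 75, 69, 75, 73, 75, 70, 75, 70, 75, 69, 74, 73, 75, 79, 74, 72, 76, 74, 73, 75, 77, 74, 80, 76, 74, 78, 82, 81, 85, 82, 84, 78, 97, 142, 164, 169, 170, 166, 173, 169, 170, 164, 169]
236 [96, 94, 96, 93, 87, 90, 92, 81, 57, 45, 47, 46, 47, 46, 48, 50, 47, 42, 51, 50, 52, 52, 55, 63, 60, 67, 61, 61, 61, 62, 65, 66, 71, 71, 64, 66, 71, 61, 72, 66, 66, 70, 69, 70, 69, 70, 
[... 1433 characters left out ...]
44, 42, 45, 46, 44, 44, 43, 40, 41, 44, 44, 42, 36, 41, 40, 47, 39, 45, 41, 38, 44, 39, 36, 46, 51, 33, 17, 7, 9, 11, 19]
256 [46, 82, 82, 82, 62, 41, 34, 38, 45, 32, 39, 43, 48, 55, 55, 61, 59, 59, 61, 61, 55, 63, 70, 71, 70, 67, 65, 69, 68, 69, 72, 70, 61, 64, 65, 67, 68, 67, 64, 71, 67, 64, 71, 69, 66, 68, 69, 67, 69, 71, 72, 69, 68, 69, 68, 80, 85, 83, 80, 86, 80, 71, 60, 71, 68, 74, 68, 68, 64, 69, 65, 66, 69, 71, 68, 67, 66, 71, 69, 71, 65, 65, 66, 65, 65, 73, 69, 71, 68, 62, 61, 61, 64, 64, 62, 62, 59, 54, 48, 56, 51, 40, 35, 38, 40, 43, 40, 42, 41, 36, 39, 44, 37, 39, 39, 46, 43, 47, 37, 42, 46, 37, 41, 45, 41, 43, 44, 45, 36, 43, 35, 34, 39, 42, 42, 36, 39, 42, 38, 44, 35, 27, 7, 1]
```

Emit:
play_rows(targets="1 0.0003 -0.0008 -0.001 0.029; 1 0.0003 -0.0008 -0.001 0.029; 1 0.0003 -0.0008 -0.001 0.029; 1 0.0003 -0.0008 -0.001 0.029")

```text
clock: 5.3
tcp_pos: [0.4488, -0.3269, 0.0666]
orientation: [-3.063, 0.697, 0.0]
contact_force: [0.5, 0.3, -2.7]
grip_width: 0.064
gripper_force: 86.0
```

```bash
cat > st.py <<'E'
from bench import r
from h import *
F=np.array([.5838,-.3835,-.4477]);c,s=np.cos(F[2]),np.sin(F[2])
o=r.get_obs();M=R.from_rotvec(o['orientation']).as_matrix()
yaw=np.arctan2(M[1,0],M[0,0]);bc=o['tcp_pos']+M@np.array([0,-.0070,0])-[F[0],F[1],-.0091]
L=np.array([[c,s,0],[-s,c,0],[0,0,1]])
print('t',o['clock'],'band centre in filter mm',(L@bc*1e3).round(2),'yaw err',round(yaw-F[2],4),'tilt',(M[2,:2]).round(4))
print('F filter axes',(L@o['contact_force']).round(2),'M tool z..',(L@o['moment']).round(3),'w',round(o['grip_width'],4),round(o['gripper_force'],1))
E
python3 st.py
```

```text
t 5.3 band centre in filter mm [-146.23   -0.42   75.7 ] yaw err 0.0 tilt [-0.0002 -0.0002]
F filter axes [ 0.31  0.51 -2.74] M tool z.. [0.039 0.037 0.02 ] w 0.064 86.0
```

Emit:
play_rows(targets="1 0.006 -0.0002 0.0003 0; 1 0.012 -0.0004 0.0005 0; 1 0.017 -0.0004 0.0005 0; 1 0.021 -0.0004 0.0005 0; 1 0.024 -0.0004 0.0005 0; 1 0.026 -0.0004 0.0005 0; 1 0.026 -0.0004 0.0005 0")

```text
clock: 5.88
tcp_pos: [0.473, -0.3386, 0.066]
orientation: [3.063, -0.7, 0.0]
contact_force: [-0.6, 0.5, -2.0]
grip_width: 0.0634
gripper_force: 86.0
```

```bash
python3 st.py
```

```text
t 5.8833 band centre in filter mm [-119.33   -0.52   75.11] yaw err -0.0014 tilt [0.0003 0.    ]
F filter axes [-0.72  0.2  -1.99] M tool z.. [-0.01   0.005 -0.049] w 0.0634 86.0
```

No contact yet. I keep advancing in small steps onto the full section, up to the barbs.

Emit:
play_rows(targets="1 0.002 -0.0002 0 0; 1 0.004 -0.0003 0 0; 1 0.006 -0.0003 0 0; 1 0.008 -0.0003 0 0; 1 0.01 -0.0003 0 0; 1 0.01 -0.0003 0 0")

```text
clock: 6.38
tcp_pos: [0.4821, -0.3427, 0.0661]
orientation: [3.063, -0.7, 0.001]
contact_force: [-0.5, 0.6, -2.0]
grip_width: 0.0639
gripper_force: 86.0
```

```bash
python3 st.py
```

```text
t 6.3833 band centre in filter mm [-109.33   -0.2    75.21] yaw err -0.0014 tilt [ 0.0005 -0.    ]
F filter axes [-0.72  0.27 -1.99] M tool z.. [ 0.009 -0.066 -0.007] w 0.0639 86.0
```

Emit:
play_rows(targets="1 0.0015 -0.0002 0 0; 1 0.003 -0.0002 0 0; 1 0.0045 -0.0002 0 0; 1 0.006 -0.0002 0 0; 1 0.0075 -0.0002 0 0; 1 0.009 -0.0002 0 0")

```text
clock: 6.88
tcp_pos: [0.4881, -0.3455, 0.0654]
orientation: [-3.062, 0.7, 0.006]
contact_force: [-6.4, 2.9, -0.3]
grip_width: 0.0636
gripper_force: 86.0
```

```bash
python3 st.py
```

```text
t 6.8833 band centre in filter mm [-102.7    -0.14   74.49] yaw err -0.0016 tilt [-0.004  -0.0001]
F filter axes [-7.06 -0.19 -0.3 ] M tool z.. [0.079 1.392 0.092] w 0.0636 86.0
```

Emit:
play_rows(targets="1 0.001 0 0 0; 1 0.002 0 0 0; 1 0.003 0 0 0; 1 0.004 0 0 0; 1 0.004 0 0 0")

```text
clock: 7.3
tcp_pos: [0.489, -0.3459, 0.0651]
orientation: [-3.06, 0.7, 0.015]
contact_force: [-12.4, 7.6, 7.2]
grip_width: 0.0638
gripper_force: 87.3
```

```bash
python3 st.py
```

```text
t 7.3 band centre in filter mm [-101.7    -0.17   74.19] yaw err -0.0019 tilt [-0.0101 -0.0004]
F filter axes [-14.46   1.47   7.2 ] M tool z.. [0.236 2.897 0.15 ] w 0.0638 87.3
```

Emit:
play_rows(targets="1 0.001 0 -0.0006 0; 1 0.002 0 -0.001 0; 1 0.003 0 -0.001 0; 1 0.003 0 -0.001 0")

```text
clock: 7.63
tcp_pos: [0.4956, -0.3491, 0.0666]
orientation: [-3.062, 0.7, 0.002]
contact_force: [-3.4, 1.5, -4.4]
grip_width: 0.0638
gripper_force: 86.3
```

```bash
python3 st.py
```

```text
t 7.6333 band centre in filter mm [-94.42  -0.16  75.73] yaw err -0.0016 tilt [-0.0014  0.    ]
F filter axes [-3.77 -0.1  -4.38] M tool z.. [-0.002  0.889  0.028] w 0.0638 86.3
```

Emit:
play_rows(targets="1 0.0015 0 0.0005 0; 1 0.003 0 0.0006 0; 1 0.0045 0 0.0006 0; 1 0.006 0 0.0006 0; 1 0.0075 0 0.0006 0; 1 0.009 0 0.0006 0; 1 0.0105 0 0.0006 0; 1 0.012 0 0.0006 0")

```text
clock: 8.3
tcp_pos: [0.5071, -0.3545, 0.0664]
orientation: [-3.063, 0.7, 0.0]
contact_force: [-3.9, 1.8, -3.4]
grip_width: 0.0635
gripper_force: 86.3
```

```bash
python3 st.py
```

```text
t 8.3 band centre in filter mm [-8.172e+01 -7.000e-02  7.553e+01] yaw err -0.0015 tilt [-0. -0.]
F filter axes [-4.3  -0.05 -3.37] M tool z.. [0.069 0.935 0.089] w 0.0635 86.3
```

Emit:
play_rows(targets="1 0.001 0 0.0002 0; 1 0.002 0 0.0003 0; 1 0.003 0 0.0003 0; 1 0.004 0 0.0003 0; 1 0.004 0 0.0003 0")

```text
clock: 8.72
tcp_pos: [0.5109, -0.3564, 0.0664]
orientation: [3.063, -0.699, 0.001]
contact_force: [-2.3, 0.9, -0.9]
grip_width: 0.0635
gripper_force: 86.5
```

```bash
python3 st.py
```

```text
t 8.7167 band centre in filter mm [-77.47  -0.1   75.54] yaw err -0.0014 tilt [0.0006 0.    ]
F filter axes [-2.46 -0.21 -0.92] M tool z.. [0.054 0.511 0.08 ] w 0.0635 86.5
```

Emit:
play_rows(targets="1 0.0007 0 0 0; 1 0.0014 0 0 0; 1 0.002 0 0 0; 1 0.002 0 0 0")

```text
clock: 9.05
tcp_pos: [0.5109, -0.3563, 0.0658]
orientation: [-3.062, 0.699, 0.005]
contact_force: [-6.1, 4.0, 1.2]
grip_width: 0.0638
gripper_force: 86.7
```

```bash
python3 st.py
```

```text
t 9.05 band centre in filter mm [-7.744e+01 -7.000e-02  7.491e+01] yaw err -0.0014 tilt [-0.0033 -0.0002]
F filter axes [-7.22  0.98  1.2 ] M tool z.. [0.117 1.426 0.162] w 0.0638 86.7
```

Emit:
play_rows(targets="1 0.0007 0 0 0; 1 0.0015 0 -0.0002 0; 1 0.002 0 -0.0003 0; 1 0.002 0 -0.0003 0")

```text
clock: 9.38
tcp_pos: [0.5109, -0.3564, 0.0656]
orientation: [-3.061, 0.699, 0.011]
contact_force: [-10.4, 5.0, 3.2]
grip_width: 0.0637
gripper_force: 86.9
```

```bash
python3 st.py
```

```text
t 9.3833 band centre in filter mm [-77.47  -0.12  74.74] yaw err -0.0015 tilt [-0.0074 -0.0003]
F filter axes [-11.54   0.03   3.24] M tool z.. [0.245 2.387 0.209] w 0.0637 86.9
```

The band is home: it stops at the same place while the axial force rises. I relax the push, release and rise.

Emit:
play_rows(targets="1 -0.0015 0 0.0004 0; 1 -0.003 0 0.0006 0; 1 -0.0033 0 0.0006 0; 1 -0.0033 0 0.0006 0; 0.2 -0.0033 0 0.0006 0; -1 -0.0033 0 0.0006 0; -1 -0.0033 0 0.0006 0; -1 -0.0033 0 0.0006 0")

```text
clock: 10.05
tcp_pos: [0.5128, -0.3573, 0.0668]
orientation: [3.062, -0.7, 0.005]
contact_force: [1.0, 0.6, 0.0]
grip_width: 0.0858
gripper_force: 0.0
```

```bash
python3 st.py
```

```text
t 10.05 band centre in filter mm [-75.36  -0.16  75.93] yaw err -0.0016 tilt [0.0035 0.0002]
F filter axes [0.65 0.98 0.02] M tool z.. [-0.048 -0.015  0.026] w 0.0858 0.0
```

Emit:
play_rows(targets="-1 0 0 0 0; -1 0 0 -0.01 0; -1 0 0 -0.025 0; -1 0 0 -0.05 0; -1 0 0 -0.08 0; -1 0 0 -0.105 0; -1 0 0 -0.115 0; -1 0 0 -0.115 0")

```text
clock: 10.72
tcp_pos: [0.513, -0.3577, 0.1846]
orientation: [3.061, -0.699, 0.01]
contact_force: [-0.8, 0.1, -0.5]
grip_width: 0.0857
gripper_force: 0.0
```

```bash
python3 st.py; python3 snap.py w5; python3 -c "
from bench import r
print(r.get_obs()['joints'].round(3))"
```

```text
t 10.7167 band centre in filter mm [-74.97  -0.35 193.75] yaw err -0.0017 tilt [0.0067 0.0004]
F filter axes [-0.77 -0.26 -0.45] M tool z.. [ 0.04  -0.004  0.026] w 0.0857 0.0
10.7167 [ 0.513  -0.3577  0.1846] [-0.4494 -0.0067  3.1412] [-0.8   0.1  -0.45]
[ 0.478  0.44   0.041  1.736 -0.021  0.963 -1.493]
```

Run:
```python
from h import *
import json
c=json.load(open('pics/w5.json'));F=np.array([.5838,-.3835,-.4477])
d=np.array([np.cos(F[2]),np.sin(F[2]),0]);y=np.array([-d[1],d[0],0])
w=np.array([F[0],F[1],0])-.076*d-.031*y
for z in (.095,.113,.1245): print(z,(w+[0,0,z]).round(4),proj(c,w+[0,0,z]))
im=cv2.imread('pics/w5.png');u,v=proj(c,w+[0,0,.113])[0].astype(int)
x0,y0,k=max(u-85,0),max(v-60,0),5
cr=im[y0:y0+115,x0:x0+150];cr=np.clip((cr/255.)**.6*255,0,255).astype('uint8');cr=cv2.resize(cr,None,fx=k,fy=k,interpolation=cv2.INTER_CUBIC)
for x in range(x0-x0%10+10,x0+150,10): cv2.line(cr,((x-x0)*k+2,0),((x-x0)*k+2,6),(0,0,255),1); cv2.putText(cr,str(x),((x-x0)*k-8,18),0,.35,(0,0,255))
for yy in range(y0-y0%10+10,y0+115,10): cv2.line(cr,(0,(yy-y0)*k+2),(6,(yy-y0)*k+2),(0,0,255),1); cv2.putText(cr,str(yy),(8,(yy-y0)*k+5),0,.35,(0,0,255))
cv2.imwrite('pics/z5.png',cr);print(cr.shape)
```

```text
0.095 [ 0.5019 -0.3785  0.095 ] [[284.65357409 195.74838981]]
0.113 [ 0.5019 -0.3785  0.113 ] [[286.80464023 203.18862838]]
0.1245 [ 0.5019 -0.3785  0.1245] [[288.35606492 208.55376058]]
(575, 750, 3)
```

View pics/z5.png

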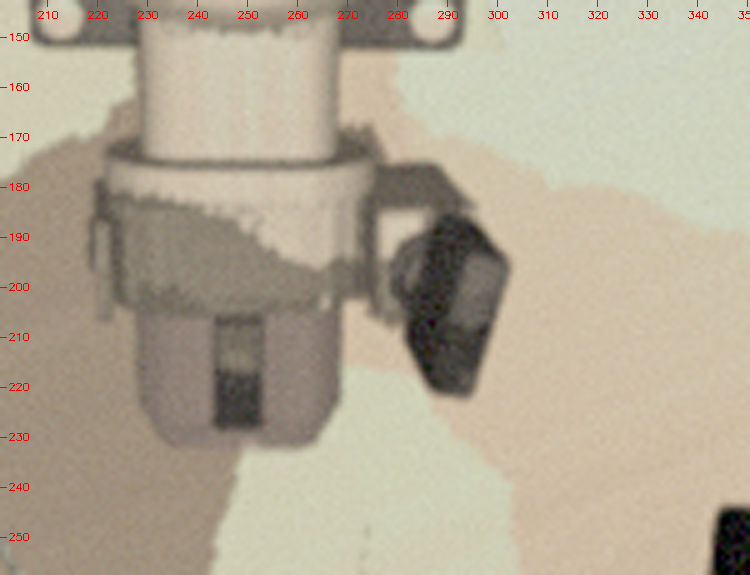

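The view shows the band seated against the flange with the barb standing out behind it at (248,207). The wing's outline is (291,186)–(302,196)–(294,222)–(287,221)–(281,209). I fit the wing box to that outline.

```bash
cat > wing.py <<'E'
from h import *
import json
from scipy.optimize import minimize
c=json.load(open('pics/w5.json'))
poly=np.array([[288,187],[290,185.5],[294,187],[302.3,196],[294.5,222],[287,221.5],[281,210],[281.5,206]])
K=8;o=np.array([265,170])
def fill(p):
    m=np.zeros((70*K,60*K),np.uint8);cv2.fillConvexPoly(m,((p-o)*K).astype(np.int32),1);return m
t=fill(poly)
def cost(p,show=False,z0=.1015,z1=.1245):
    C,S=np.cos(p[2]),np.sin(p[2])
    P=[[p[0]+C*a-S*b,p[1]+S*a+C*b,z] for a in(-.012,.012) for b in(-.004,.004) for z in(z0,z1)]
    h=cv2.convexHull(proj(c,P).astype(np.float32))[:,0]
    m=fill(h);return 1-(m&t).sum()/(m|t).sum() if not show else h
best=None
for yaw in np.arange(-1.2,.1,.1):
    s=minimize(cost,[.5019,-.3785,yaw],method='Nelder-Mead',options=dict(initial_simplex=[[.5019,-.3785,yaw],[.504,-.3785,yaw],[.5019,-.3765,yaw],[.5019,-.3785,yaw+.1]]))
    if best is None or s.fun<best.fun: best=s
print(best.x.round(4),best.fun,cost(best.x,True).round(1).tolist())
E
python3 wing.py
```

```text
[ 0.4996 -0.381  -0.6838] 0.153487131617549 [[302.29998779296875, 196.10000610351562], [293.5, 225.3000030517578], [283.29998779296875, 223.10000610351562], [280.79998779296875, 211.6999969482422], [288.5, 184.6999969482422], [298.0, 186.89999389648438]]
```

Run:
```python
from h import *
import json
c=json.load(open('pics/w5.json'));F=np.array([.5838,-.3835,-.4477])
C,S=np.cos(F[2]),np.sin(F[2])
def W(P):
    P=np.atleast_2d(P).astype(float);return np.c_[F[0]+C*P[:,0]-S*P[:,1],F[1]+S*P[:,0]+C*P[:,1],P[:,2]]
for n,P,px in [('barb',[-.0885,0,.088],(248.5,206)),('stubL',[-.106,.019,.075],(229,221)),('stubR',[-.106,-.019,.075],(269,221)),('flL',[-.066,.024,.075],(222,175)),
  ('housing far corner top -y',[-.066,-.040,.095],(295,184)),('housing +y top far',[-.066,-.022,.095],(276,183)),('strap',[-.076,.0255,.075],(220,190)),('strap',[-.076,.0255,.062],(220,190))]:
    print(n,proj(c,W(P)).round(1),px)
g=cv2.cvtColor(cv2.imread('pics/w5.png'),cv2.COLOR_BGR2GRAY)
for y in range(184,226,3): print(y,g[y,272:310].tolist())
```

```text
barb [[248.  206.8]] (248.5, 206)
stubL [[228.2 219.4]] (229, 221)
stubR [[268.9 219.3]] (269, 221)
flL [[221.3 178.1]] (222, 175)
housing far corner top -y [[295.8 184.3]] (295, 184)
housing +y top far [[274.1 184.3]] (276, 183)
strap [[220.  188.8]] (220, 190)
strap [[221.6 184.6]] (220, 190)
184 [87, 68, 51, 49, 57, 65, 71, 74, 68, 72, 76, 74, 78, 73, 81, 59, 47, 44, 50, 53, 47, 65, 79, 97, 130, 162, 170, 164, 165, 166, 163, 165, 162, 163, 162, 159, 165, 165]
187 [88, 63, 46, 45, 90, 140, 160, 166, 168, 171, 169, 169, 158, 126, 81, 63, 33, 28, 22, 22, 20, 24, 28, 52, 91, 134, 162, 171, 163, 166, 162, 166, 161, 165, 168, 167, 165, 164]
190 [76, 56, 48, 52, 93, 139, 165, 165, 153, 141, 114, 79, 60, 42, 36, 25, 21, 26, 24, 27, 15, 13, 15, 20, 14, 21, 61, 128, 160, 170, 165, 164, 161, 162, 163, 160, 161, 165]
193 [87, 76, 49, 47, 89, 138, 154, 135, 72, 49, 56, 49, 45, 39, 20, 11, 15, 15, 25, 14, 26, 26, 22, 35, 32, 30, 24, 24, 49, 85, 137, 160, 169, 164, 163, 162, 165, 162]
196 [55, 51, 47, 53, 66, 75, 74, 52, 56, 50, 43, 61, 63, 35, 15, 18, 17, 15, 23, 18, 19, 33, 64, 63, 60, 65, 65,
[... 945 characters left out ...]
6, 160, 162, 146, 79, 23, 13, 17, 17, 24, 28, 26, 27, 26, 28, 24, 23, 27, 74, 135, 166, 159, 161, 160, 161, 161, 165, 166, 163, 160, 158]
217 [179, 174, 181, 176, 172, 167, 171, 172, 167, 169, 162, 155, 118, 45, 13, 19, 26, 24, 27, 32, 30, 39, 37, 39, 72, 132, 163, 163, 163, 165, 163, 161, 162, 159, 158, 164, 161, 164]
220 [179, 173, 177, 176, 179, 172, 173, 178, 174, 182, 175, 173, 182, 150, 94, 45, 25, 26, 29, 30, 34, 35, 43, 64, 120, 163, 163, 166, 163, 164, 160, 159, 162, 161, 161, 161, 162, 161]
223 [178, 174, 177, 177, 174, 175, 175, 176, 181, 177, 180, 179, 179, 181, 174, 167, 156, 159, 160, 149, 143, 135, 140, 155, 156, 158, 161, 162, 159, 165, 161, 164, 161, 162, 158, 163, 163, 160]
```

Run:
```python
from h import *
import json
c5=json.load(open('pics/w5.json'));c2=json.load(open('pics/w2.json'));c3=json.load(open('pics/w3.json'))
F=np.array([.5838,-.3835,-.4477])
def loc(P,o,yaw):
    C,S=np.cos(yaw),np.sin(yaw);d=np.array(P)[:2]-o;return (np.array([C*d[0]+S*d[1],-S*d[0]+C*d[1]])*1e3).round(1)
C,S=np.cos(F[2]),np.sin(F[2]);ob=F[:2]-.076*np.array([C,S])
print('w5 right edge in band mm');
for z in (.1245,.135):
  P=[onz(c5,p,z) for p in [(302.5,197),(295.5,221),(292.5,196.5),(286,219)]]
  print(z,[loc(q,ob,F[2]) for q in P],[np.arctan2(*(P[i]-P[i+1])[[1,0]]).round(3) for i in(0,2)])
g=cv2.cvtColor(cv2.imread('pics/w2.png'),cv2.COLOR_BGR2GRAY)
for y in range(184,228,4): print(y,g[y,226:258].tolist())
g=cv2.cvtColor(cv2.imread('pics/w3.png'),cv2.COLOR_BGR2GRAY)
print('w3')
for y in range(216,282,5): print(y,g[y,278:324].tolist())
```

```text
w5 right edge in band mm
0.1245 [array([  9. , -41.1]), array([-10. , -36.7]), array([  9.5, -33.8]), array([ -8.4, -29.5])] [np.float64(-0.675), np.float64(-0.682)]
0.135 [array([ 12.7, -39.3]), array([ -5.4, -35.2]), array([ 13.1, -32.4]), array([ -3.9, -28.3])] [np.float64(-0.675), np.float64(-0.682)]
184 [71, 72, 65, 72, 60, 60, 57, 43, 44, 40, 37, 43, 47, 41, 42, 44, 46, 44, 43, 45, 40, 41, 43, 40, 46, 44, 46, 77, 77, 78, 98, 105]
188 [74, 75, 72, 72, 54, 55, 77, 91, 90, 87, 89, 87, 87, 81, 65, 41, 38, 33, 50, 60, 64, 65, 68, 66, 67, 48, 46, 76, 100, 124, 118, 87]
192 [72, 67, 70, 62, 47, 62, 82, 89, 76, 64, 46, 37, 21, 15, 21, 13, 18, 11, 14, 17, 19, 21, 39, 63, 60, 47, 56, 75, 80, 78, 76, 77]
196 [72, 72, 71, 54, 49, 57, 44, 33, 32, 28, 23, 15, 17, 27, 26, 22, 26, 21, 11, 18, 12, 15, 36, 52, 49, 45, 68, 79, 77, 75, 79, 81]
200 [68, 70, 70, 51, 52, 44, 33, 34, 39, 18, 15, 26, 28, 34, 42, 36, 31, 30, 40, 33, 27, 23, 22, 34, 48, 59, 72, 80, 76, 81, 101, 99]
204 [99, 89, 82, 97, 88, 79, 72, 43, 25, 21, 27, 36, 36, 37, 33, 28, 31, 37, 30, 21, 29, 33, 48, 50, 61, 70, 73, 78, 85, 100
[... 2871 characters left out ...]
2, 154, 156, 158, 152]
271 [150, 153, 151, 152, 155, 151, 149, 150, 151, 155, 153, 120, 50, 13, 22, 25, 25, 25, 28, 23, 28, 28, 27, 22, 25, 19, 29, 68, 128, 152, 156, 156, 153, 153, 154, 148, 154, 146, 154, 146, 153, 152, 152, 152, 149, 149]
276 [149, 155, 155, 153, 156, 152, 155, 155, 152, 154, 151, 151, 155, 144, 113, 93, 72, 56, 45, 36, 29, 17, 24, 22, 33, 79, 125, 155, 152, 151, 153, 154, 151, 150, 152, 155, 151, 150, 148, 153, 150, 153, 153, 152, 153, 156]
281 [112, 148, 152, 151, 149, 153, 151, 153, 152, 154, 153, 152, 151, 149, 152, 158, 151, 152, 152, 149, 155, 150, 151, 151, 157, 151, 154, 152, 152, 151, 151, 153, 149, 152, 151, 151, 151, 146, 153, 152, 154, 158, 155, 153, 153, 157]
```

The band has rolled a few degrees with its heavy housing side down, within its play, so the wing leans outward. The fingers will right it. The wing's yaw is about -0.68, so I take the half-turned grasp to leave last-joint room for clockwise turning.

Emit:
play_rows(targets="-1 0 0.004 0 -0.12; -1 0 0.008 0 -0.24; -1 0 0.012 0 -0.36; -1 0 0.016 0 -0.48; -1 0 0.02 0 -0.6; -1 -0.001 0.0235 0 -0.72; -1 -0.001 0.0235 0 -0.84; -1 -0.001 0.0235 0 -0.96")

```text
clock: 11.43
tcp_pos: [0.4988, -0.3768, 0.1785]
orientation: [-3.035, -0.801, 0.004]
contact_force: [-0.4, -0.2, -1.1]
grip_width: 0.0853
gripper_force: 0.0
```

Emit:
play_rows(targets="-1 0 0 0 -0.12; -1 0 0 0 -0.24; -1 0 0 0 -0.36; -1 0 0 0 -0.48; -1 0 0 0 -0.6; -1 0 0 0 -0.72; -1 0 0 0 -0.84; -1 0 0 0 -0.96")

```text
clock: 12.1
tcp_pos: [0.4991, -0.3764, 0.1786]
orientation: [-2.32, -2.113, 0.0]
contact_force: [-0.3, -0.5, -0.2]
grip_width: 0.0851
gripper_force: 0.0
```

Emit:
play_rows(targets="-1 0 0 0 -0.12; -1 0 0 0 -0.24; -1 0 0 0 -0.36; -1 0 0 0 -0.48; -1 0 0 0 -0.6; -1 0 0 0 -0.72; -1 0 0 0 -0.84; -1 0 0 0 -0.96")

```text
clock: 12.77
tcp_pos: [0.4991, -0.3764, 0.1787]
orientation: [-1.083, -2.946, -0.003]
contact_force: [-0.1, -0.3, -0.2]
grip_width: 0.0855
gripper_force: 0.0
```

Emit:
play_rows(targets="-1 0 0 0 -0.03; -1 0 0 0 -0.03; -1 0 0 0 -0.03; -1 0 0 0 -0.03")

```text
clock: 13.1
tcp_pos: [0.4996, -0.3769, 0.1798]
orientation: [-1.05, -2.959, -0.001]
contact_force: [0.7, 0.8, -0.0]
grip_width: 0.0853
gripper_force: 0.0
```

```bash
python3 snap.py w6
python3 - <<'E'
from bench import r
from h import *
import json
o=r.get_obs();M=R.from_rotvec(o['orientation']).as_matrix();print(o['joints'].round(2),M.round(4).tolist(),np.arctan2(M[1,0],M[0,0]))
print('to go',M.T@(np.array([.5019,-.3785,.098])-o['tcp_pos']))
c=json.load(open('pics/w6.json'))
for P in ([.5019,-.3785,.095],[.5019,-.3785,.1245]): print(proj(c,P))
u,v=proj(c,[.5019,-.3785,.1245])[0].astype(int)
g=cv2.cvtColor(cv2.imread('pics/w6.png'),cv2.COLOR_BGR2GRAY)
for y in range(v-33,v+36,4): print(y,u-22,g[y,u-22:u+24].tolist())
E
```

```text
13.1 [ 0.4996 -0.3769  0.1798] [ 2.4596e+00 -1.6000e-03  3.1414e+00] [ 0.73  0.81 -0.03]
[ 0.98  0.51 -0.59  1.7   0.32  1.03  1.17] [[-0.7765, 0.6301, -0.0008], [0.6301, 0.7765, 0.0008], [0.0011, 0.0001, -1.0]] 2.459910586838677
to go [-0.00270269  0.0001253   0.08210877]
[[256.20102869 197.25137274]]
[[256.15112429 210.76409299]]
177 234 [194, 190, 193, 193, 195, 194, 194, 189, 187, 196, 194, 191, 163, 107, 59, 47, 39, 38, 27, 23, 19, 22, 26, 28, 32, 45, 46, 48, 43, 47, 38, 43, 43, 52, 56, 62, 62, 66, 66, 68, 65, 66, 69, 64, 62, 65]
181 234 [193, 194, 193, 189, 192, 188, 195, 190, 198, 192, 157, 84, 46, 41, 36, 50, 46, 46, 42, 44, 38, 48, 43, 45, 43, 42, 43, 46, 42, 42, 48, 51, 54, 59, 59, 61, 62, 68, 63, 67, 65, 71, 69, 66, 65, 67]
185 234 [195, 189, 191, 191, 193, 193, 194, 188, 162, 90, 49, 43, 53, 56, 47, 42, 43, 47, 44, 46, 56, 56, 67, 66, 72, 78, 71, 70, 59, 44, 38, 51, 50, 57, 56, 61, 60, 55, 72, 76, 64, 65, 72, 67, 68, 70]
189 234 [190, 189, 191, 188, 193, 195, 192, 182, 138, 130, 147, 142, 110, 56, 15, 12, 13, 16, 16, 22, 16, 15, 13, 29, 57, 70, 75, 70, 67, 54, 49, 57, 61,
[... 2260 characters left out ...]
 63, 59, 62, 60, 60, 52, 62, 56, 51, 36, 43, 42, 45, 40, 43, 38, 44, 39, 43, 43]
237 234 [121, 88, 75, 61, 54, 44, 48, 50, 50, 50, 54, 42, 52, 50, 48, 42, 45, 58, 82, 104, 115, 109, 110, 85, 58, 55, 57, 59, 55, 61, 67, 58, 61, 61, 50, 47, 36, 45, 41, 46, 44, 48, 47, 47, 49, 42]
241 234 [174, 174, 177, 175, 180, 177, 177, 174, 159, 142, 122, 86, 64, 49, 51, 48, 54, 49, 50, 49, 43, 65, 96, 106, 86, 54, 55, 59, 58, 61, 59, 62, 62, 59, 52, 39, 35, 42, 39, 46, 46, 41, 45, 49, 75, 92]
245 234 [173, 174, 176, 174, 174, 170, 174, 173, 173, 172, 174, 177, 170, 177, 172, 159, 120, 76, 52, 48, 50, 49, 45, 47, 49, 50, 54, 63, 61, 66, 62, 62, 63, 59, 58, 43, 40, 70, 126, 155, 154, 117, 99, 103, 111, 115]
```

Emit:
play_rows(targets="-1 -0.003 0 0.02 0; -1 -0.003 0 0.04 0; -1 -0.003 0 0.06 0; -1 -0.003 0 0.072 0; -1 -0.003 0 0.079 0; -1 -0.003 0 0.081 0; -1 -0.003 0 0.081 0; -1 -0.003 0 0.081 0")

```text
clock: 13.82
tcp_pos: [0.5031, -0.3794, 0.1008]
orientation: [1.048, 2.96, -0.0]
contact_force: [0.4, 0.2, 0.0]
grip_width: 0.0853
gripper_force: 0.0
```

```bash
python3 st.py; python3 -c "
from bench import r
print(r.get_obs()['tcp_pos'])"
```

```text
t 13.8167 band centre in filter mm [-76.13 -38.01 109.93] yaw err 2.9084 tilt [-0.0016  0.0002]
F filter axes [0.24 0.37 0.04] M tool z.. [ 0.044 -0.01  -0.011] w 0.0853 0.0
[ 0.50312799 -0.37937345  0.10083538]
```

Emit:
play_rows(targets="0.3 0 0 0 0; 0.5 0 0 0 0; 0.6 0 0 0 0; 0.7 0 0 0 0; 1 0 0 0 0; 1 0 0 0 0; 1 0 0 0 0; 1 0 0 0 0", squeeze=50)

```text
clock: 14.48
tcp_pos: [0.5022, -0.38, 0.101]
orientation: [1.05, 2.961, -0.002]
contact_force: [-4.2, -0.4, 9.1]
grip_width: 0.0068
gripper_force: 66.6
```

```bash
python3 st.py; python3 -c "
from bench import r
print(r.get_obs()['tcp_pos'])"
```

```text
t 14.4833 band centre in filter mm [-76.68 -39.03 110.16] yaw err 2.9077 tilt [-0.0008 -0.0013]
F filter axes [-3.6  -2.17  9.1 ] M tool z.. [-0.28   0.707  0.044] w 0.0068 66.6
[ 0.50218922 -0.38004962  0.10104779]
```

```bash
cat > m.py <<'E'
from bench import r
from h import *
o=r.get_obs();M=R.from_rotvec(o['orientation']).as_matrix();yaw=np.arctan2(M[1,0],M[0,0])
a=.4477;L=np.array([[np.cos(a),-np.sin(a),0],[np.sin(a),np.cos(a),0],[0,0,1]])
print(round(o['clock'],2),'turned',round(2.46-yaw,3),'Mz',o['moment'][2].round(3),'F',(L@o['contact_force']).round(1),'p',((L@o['tcp_pos'])*1e3).round(1),'J7',o['joints'][6].round(2),'w',o['grip_width'].round(4))
E
python3 m.py
```

```text
Traceback (most recent call last):
  File "m.py", line 5, in <module>
    print(round(o['clock'],2),'turned',round(2.46-yaw,3),'Mz',o['moment'][2].round(3),'F',(L@o['contact_force']).round(1),'p',((L@o['tcp_pos'])*1e3).round(1),'J7',o['joints'][6].round(2),'w',o['grip_width'].round(4))
                                                                                                                                                                                               ^^^^^^^^^^^^^^^^^^^^^
AttributeError: 'float' object has no attribute 'round'
```

Emit:
play_rows(targets="1 0 0 -0.0003 0.05; 1 0 0 -0.0006 0.1; 1 0 0 -0.0006 0.15")

```text
clock: 14.73
tcp_pos: [0.5015, -0.3797, 0.1011]
orientation: [-1.271, -2.872, 0.002]
contact_force: [-4.8, -0.3, 6.3]
grip_width: 0.0068
gripper_force: 66.2
```

```bash
python3 m.py
```

```text
Traceback (most recent call last):
  File "m.py", line 5, in <module>
    print(round(o['clock'],2),'turned',round(2.46-yaw,3),'Mz',o['moment'][2].round(3),'F',(L@o['contact_force']).round(1),'p',((L@o['tcp_pos'])*1e3).round(1),'J7',o['joints'][6].round(2),'w',o['grip_width'].round(4))
                                                                                                                                                                                               ^^^^^^^^^^^^^^^^^^^^^
AttributeError: 'float' object has no attribute 'round'
```

Emit:
play_rows(targets="1 0 0 0 0.05; 1 0 0 0 0.1; 1 0 0 0 0.15")

```text
clock: 14.98
tcp_pos: [0.5012, -0.3798, 0.1011]
orientation: [-1.483, -2.768, 0.003]
contact_force: [-4.5, -0.2, 7.5]
grip_width: 0.007
gripper_force: 66.2
```

```bash
python3 m.py
```

```text
Traceback (most recent call last):
  File "m.py", line 5, in <module>
    print(round(o['clock'],2),'turned',round(2.46-yaw,3),'Mz',o['moment'][2].round(3),'F',(L@o['contact_force']).round(1),'p',((L@o['tcp_pos'])*1e3).round(1),'J7',o['joints'][6].round(2),'w',o['grip_width'].round(4))
                                                                                                                                                                                               ^^^^^^^^^^^^^^^^^^^^^
AttributeError: 'float' object has no attribute 'round'
```

Emit:
play_rows(targets="1 0 0 0 0.05; 1 0 0 0 0.1; 1 0 0 0 0.15")

```text
clock: 15.23
tcp_pos: [0.501, -0.3799, 0.1011]
orientation: [-1.686, -2.649, 0.003]
contact_force: [-6.2, -0.4, 7.7]
grip_width: 0.0066
gripper_force: 66.3
```

```bash
python3 m.py
```

```text
Traceback (most recent call last):
  File "m.py", line 5, in <module>
    print(round(o['clock'],2),'turned',round(2.46-yaw,3),'Mz',o['moment'][2].round(3),'F',(L@o['contact_force']).round(1),'p',((L@o['tcp_pos'])*1e3).round(1),'J7',o['joints'][6].round(2),'w',o['grip_width'].round(4))
                                                                                                                                                                                               ^^^^^^^^^^^^^^^^^^^^^
AttributeError: 'float' object has no attribute 'round'
```

```bash
sed -i "s/o\['grip_width'\].round(4)/round(o['grip_width'],4)/" m.py; python3 m.py
```

```text
15.23 turned 0.452 Mz 0.3 F [-5.4 -3.1  7.7] p [ 616.1 -125.6  101.1] J7 0.73 w 0.0066
```

Emit:
play_rows(targets="1 0 0 0 0.05; 1 0 0 0 0.1")

```text
clock: 15.4
tcp_pos: [0.5008, -0.38, 0.1011]
orientation: [-1.816, -2.561, 0.004]
contact_force: [-6.7, -0.4, 8.3]
grip_width: 0.0066
gripper_force: 66.3
```

```bash
python3 m.py
```

```text
15.4 turned 0.552 Mz 0.284 F [-5.8 -3.2  8.3] p [ 616.  -125.8  101.1] J7 0.64 w 0.0066
```

Emit:
play_rows(targets="1 0 0 0 0.05; 1 0 0 0 0.1")

```text
clock: 15.57
tcp_pos: [0.5006, -0.38, 0.101]
orientation: [-1.942, -2.467, 0.004]
contact_force: [-6.4, -0.2, 8.4]
grip_width: 0.0071
gripper_force: 66.3
```

```bash
python3 m.py
```

```text
15.57 turned 0.652 Mz 0.299 F [-5.7 -2.9  8.4] p [ 615.8 -125.9  101. ] J7 0.55 w 0.0071
```

Emit:
play_rows(targets="1 0 0 0 0.05; 1 0 0 0 0.1")

```text
clock: 15.73
tcp_pos: [0.5002, -0.3803, 0.101]
orientation: [-2.063, -2.367, 0.005]
contact_force: [-7.0, -0.6, 8.2]
grip_width: 0.0068
gripper_force: 66.3
```

```bash
python3 m.py
```

```text
15.73 turned 0.752 Mz 0.275 F [-6.1 -3.6  8.2] p [ 615.6 -126.3  101. ] J7 0.47 w 0.0068
```

Emit:
play_rows(targets="1 0 0 0 0.05; 1 0 0 0 0.1")

```text
clock: 15.9
tcp_pos: [0.5002, -0.3805, 0.1011]
orientation: [-2.179, -2.261, 0.005]
contact_force: [-7.3, -0.3, 9.1]
grip_width: 0.0067
gripper_force: 64.6
```

```bash
python3 m.py
```

```text
15.9 turned 0.852 Mz 0.282 F [-6.4 -3.4  9.1] p [ 615.6 -126.4  101.1] J7 0.38 w 0.0067
```

Emit:
play_rows(targets="1 0 0 0 0.05; 1 0 0 0 0.1")

```text
clock: 16.07
tcp_pos: [0.4999, -0.3807, 0.1011]
orientation: [-2.29, -2.149, 0.006]
contact_force: [-7.7, -1.6, 9.8]
grip_width: 0.0066
gripper_force: 64.6
```

```bash
python3 m.py
```

```text
16.07 turned 0.953 Mz 0.315 F [-6.3 -4.8  9.8] p [ 615.4 -126.8  101.1] J7 0.29 w 0.0066
```

Emit:
play_rows(targets="1 0 0 0 0.05; 1 0 0 0 0.1")

```text
clock: 16.23
tcp_pos: [0.4996, -0.3809, 0.1011]
orientation: [-2.394, -2.031, 0.007]
contact_force: [-9.7, -0.9, 9.1]
grip_width: 0.0069
gripper_force: 64.7
```

```bash
python3 m.py
```

```text
16.23 turned 1.053 Mz 0.297 F [-8.3 -5.   9.1] p [ 615.3 -127.1  101.1] J7 0.21 w 0.0069
```

Emit:
play_rows(targets="1 0 0 0 0.05; 1 0 0 0 0.1")

```text
clock: 16.4
tcp_pos: [0.4994, -0.381, 0.1011]
orientation: [-2.493, -1.909, 0.008]
contact_force: [-8.9, -2.0, 9.8]
grip_width: 0.0072
gripper_force: 64.7
```

```bash
python3 m.py
```

```text
16.4 turned 1.153 Mz 0.34 F [-7.2 -5.7  9.8] p [ 615.1 -127.3  101.1] J7 0.12 w 0.0072
```

Emit:
play_rows(targets="1 0 0 0 0.05; 1 0 0 0 0.1")

```text
clock: 16.57
tcp_pos: [0.4992, -0.381, 0.1011]
orientation: [-2.585, -1.782, 0.008]
contact_force: [-10.0, -1.6, 11.3]
grip_width: 0.0068
gripper_force: 64.8
```

```bash
python3 m.py
```

```text
16.57 turned 1.253 Mz 0.321 F [-8.3 -5.7 11.3] p [ 614.9 -127.4  101.1] J7 0.04 w 0.0068
```

Emit:
play_rows(targets="1 0 0.0005 -0.0007 0; 1 0 0.001 -0.0014 0; 1 0 0.0015 -0.002 0.03; 1 0 0.0015 -0.002 0.07")

```text
clock: 16.9
tcp_pos: [0.4992, -0.3809, 0.1014]
orientation: [-2.643, -1.69, 0.01]
contact_force: [-9.6, -1.6, 2.2]
grip_width: 0.0069
gripper_force: 63.3
```

```bash
python3 m.py
```

```text
16.9 turned 1.322 Mz 0.324 F [-8.  -5.6  2.2] p [ 614.9 -127.3  101.4] J7 -0.02 w 0.0069
```

Emit:
play_rows(targets="1 0 0 0 0.04; 1 0 0 0 0.08")

```text
clock: 17.07
tcp_pos: [0.499, -0.3809, 0.1014]
orientation: [-2.709, -1.582, 0.011]
contact_force: [-9.5, -1.8, 2.6]
grip_width: 0.0071
gripper_force: 63.4
```

```bash
python3 m.py
```

```text
17.07 turned 1.403 Mz 0.409 F [-7.7 -5.8  2.6] p [ 614.7 -127.3  101.4] J7 -0.09 w 0.0071
```

Emit:
play_rows(targets="1 0 0 0 0.04; 1 0 0 0 0.08")

```text
clock: 17.23
tcp_pos: [0.4989, -0.3808, 0.1013]
orientation: [-2.77, -1.473, 0.012]
contact_force: [-10.3, -1.0, 2.9]
grip_width: 0.0071
gripper_force: 63.5
```

```bash
python3 m.py
```

```text
17.23 turned 1.483 Mz 0.351 F [-8.8 -5.3  2.9] p [ 614.5 -127.3  101.3] J7 -0.16 w 0.0071
```

Emit:
play_rows(targets="1 0 0 0 0.03; 1 0 0 0 0.06")

```text
clock: 17.4
tcp_pos: [0.4988, -0.3807, 0.1014]
orientation: [-2.813, -1.39, 0.012]
contact_force: [-9.3, -1.2, 3.0]
grip_width: 0.0069
gripper_force: 63.5
```

```bash
python3 m.py
```

```text
17.4 turned 1.542 Mz 0.357 F [-7.9 -5.1  3. ] p [ 614.4 -127.3  101.4] J7 -0.21 w 0.0069
```

Emit:
play_rows(targets="1 0 0 0 0.03; 1 0 0 0 0.06")

```text
clock: 17.57
tcp_pos: [0.4987, -0.3807, 0.1013]
orientation: [-2.853, -1.305, 0.012]
contact_force: [-9.6, -0.8, 3.6]
grip_width: 0.0068
gripper_force: 63.6
```

```bash
python3 m.py
```

```text
17.57 turned 1.602 Mz 0.327 F [-8.3 -4.9  3.6] p [ 614.3 -127.3  101.3] J7 -0.26 w 0.0068
```

Emit:
play_rows(targets="1 0 0 0 0.03; 1 0 0 0 0.06")

```text
clock: 17.73
tcp_pos: [0.4986, -0.3806, 0.1013]
orientation: [-2.891, -1.219, 0.013]
contact_force: [-10.4, -0.9, 3.8]
grip_width: 0.0066
gripper_force: 63.6
```

```bash
python3 m.py
```

```text
17.73 turned 1.662 Mz 0.389 F [-9.  -5.3  3.8] p [ 614.2 -127.3  101.3] J7 -0.31 w 0.0066
```

Emit:
play_rows(targets="1 0 0 0 0.03; 1 0 0 0 0.06")

```text
clock: 17.9
tcp_pos: [0.4985, -0.3806, 0.1013]
orientation: [-2.926, -1.131, 0.013]
contact_force: [-11.2, -1.2, 4.0]
grip_width: 0.0069
gripper_force: 63.7
```

```bash
python3 m.py
```

```text
17.9 turned 1.722 Mz 0.33 F [-9.5 -5.9  4. ] p [ 614.1 -127.2  101.3] J7 -0.37 w 0.0069
```

Emit:
play_rows(targets="1 0 0 0 0.04")

```text
clock: 17.98
tcp_pos: [0.4985, -0.3805, 0.1013]
orientation: [-2.948, -1.073, 0.013]
contact_force: [-11.7, -0.6, 4.6]
grip_width: 0.0072
gripper_force: 63.7
```

```bash
python3 m.py
```

```text
17.98 turned 1.762 Mz 0.36 F [-10.3  -5.6   4.6] p [ 614.  -127.2  101.3] J7 -0.4 w 0.0072
```

Emit:
play_rows(targets="1 0 0 0 0.04")

```text
clock: 18.07
tcp_pos: [0.4984, -0.3805, 0.1013]
orientation: [-2.969, -1.013, 0.013]
contact_force: [-10.2, -0.5, 3.9]
grip_width: 0.007
gripper_force: 63.8
```

```bash
python3 m.py
```

```text
18.07 turned 1.803 Mz 0.333 F [-9.  -4.9  3.9] p [ 614.  -127.2  101.3] J7 -0.43 w 0.007
```

```bash
sed -i "s/'F',(L/'tau7',round(float(o['tau'][6]),4),'F',(L/" m.py
python3 - <<'E'
exec(open('m.py').read())
for i in range(4):
    r.grab_frame('wrist'); exec(open('m.py').read())
E
```

```text
18.07 turned 1.803 Mz 0.333 tau7 0.1788 F [-9.  -4.9  3.9] p [ 614.  -127.2  101.3] J7 -0.43 w 0.007
18.12 turned 1.805 Mz 0.302 tau7 -0.2403 F [-8.3 -6.4  3.8] p [ 614.  -127.2  101.3] J7 -0.44 w 0.0071
18.17 turned 1.802 Mz 0.194 tau7 -0.6029 F [-9.4 -5.3  3.6] p [ 614.  -127.2  101.3] J7 -0.43 w 0.0068
18.22 turned 1.801 Mz 0.229 tau7 -0.3258 F [-9.7 -4.8  4.5] p [ 614.  -127.2  101.3] J7 -0.43 w 0.0069
18.27 turned 1.801 Mz 0.212 tau7 -0.2397 F [-9.1 -6.3  3.2] p [ 614.1 -127.2  101.4] J7 -0.43 w 0.007
```

Emit:
play_rows(targets="1 0 0 0 0.03")

```text
clock: 18.35
tcp_pos: [0.4984, -0.3804, 0.1013]
orientation: [-2.983, -0.971, 0.013]
contact_force: [-11.5, -1.7, 5.1]
grip_width: 0.0069
gripper_force: 63.8
```

```bash
python3 m.py
```

```text
18.35 turned 1.831 Mz 0.379 tau7 0.3393 F [-9.6 -6.5  5.1] p [ 614.  -127.2  101.3] J7 -0.46 w 0.0069
```

Emit:
play_rows(targets="1 0 0 0 0.04")

```text
clock: 18.43
tcp_pos: [0.4984, -0.3804, 0.1014]
orientation: [-3.003, -0.909, 0.014]
contact_force: [-11.1, -1.0, 5.8]
grip_width: 0.0069
gripper_force: 63.8
```

```bash
python3 m.py
```

```text
18.43 turned 1.872 Mz 0.366 tau7 0.3178 F [-9.6 -5.7  5.8] p [ 613.9 -127.2  101.4] J7 -0.49 w 0.0069
```

Emit:
play_rows(targets="1 0 0 0 0.04")

```text
clock: 18.52
tcp_pos: [0.4983, -0.3803, 0.1013]
orientation: [-3.021, -0.848, 0.014]
contact_force: [-11.4, -0.2, 5.2]
grip_width: 0.0072
gripper_force: 63.8
```

```bash
python3 m.py
```

```text
18.52 turned 1.912 Mz 0.395 tau7 0.1709 F [-10.2  -5.1   5.2] p [ 613.9 -127.1  101.3] J7 -0.53 w 0.0072
```

Emit:
play_rows(targets="1 0 0 0 0.04")

```text
clock: 18.6
tcp_pos: [0.4983, -0.3803, 0.1013]
orientation: [-3.037, -0.788, 0.014]
contact_force: [-11.8, -0.2, 5.7]
grip_width: 0.0068
gripper_force: 63.9
```

```bash
python3 m.py
python3 - <<'E'
exec(open('m.py').read())
for i in range(5):
    r.grab_frame('wrist'); exec(open('m.py').read())
E
```

```text
18.6 turned 1.952 Mz 0.414 tau7 0.146 F [-10.5  -5.3   5.7] p [ 613.8 -127.1  101.3] J7 -0.56 w 0.0068
18.6 turned 1.952 Mz 0.414 tau7 0.146 F [-10.5  -5.3   5.7] p [ 613.8 -127.1  101.3] J7 -0.56 w 0.0068
18.65 turned 1.955 Mz 0.344 tau7 -0.2574 F [-9.2 -4.7  5.8] p [ 613.8 -127.   101.4] J7 -0.57 w 0.0068
18.7 turned 1.952 Mz 0.251 tau7 -0.6094 F [-9.9 -5.8  4.9] p [ 613.8 -127.1  101.4] J7 -0.56 w 0.0072
18.75 turned 1.951 Mz 0.242 tau7 -0.3287 F [-10.5  -5.4   4.6] p [ 613.8 -127.1  101.3] J7 -0.56 w 0.007
18.8 turned 1.951 Mz 0.211 tau7 -0.243 F [-10.2  -5.8   4.2] p [ 613.8 -127.1  101.3] J7 -0.56 w 0.0067
18.85 turned 1.951 Mz 0.241 tau7 -0.2258 F [-10.   -4.6   5.4] p [ 613.8 -127.1  101.4] J7 -0.56 w 0.0068
```

Emit:
play_rows(targets="1 -0.0009 -0.0005 -0.0004 0; 1 -0.0017 -0.001 -0.0008 0; 1 -0.0017 -0.001 -0.0008 0")

```text
clock: 19.1
tcp_pos: [0.498, -0.3801, 0.1016]
orientation: [-3.038, -0.791, 0.009]
contact_force: [-6.7, -2.6, -4.6]
grip_width: 0.0067
gripper_force: 62.3
```

```bash
python3 m.py
```

```text
19.1 turned 1.95 Mz 0.144 tau7 -0.1067 F [-4.9 -5.2 -4.6] p [ 613.4 -127.   101.6] J7 -0.56 w 0.0067
```

Emit:
play_rows(targets="1 -0.0008 -0.0001 0.0003 0; 1 -0.0017 -0.0003 0.0004 0; 1 -0.0017 -0.0003 0.0004 0")

```text
clock: 19.35
tcp_pos: [0.498, -0.3801, 0.1016]
orientation: [-3.038, -0.792, 0.006]
contact_force: [-5.0, -1.4, -6.2]
grip_width: 0.0068
gripper_force: 62.0
```

```bash
python3 m.py
```

```text
19.35 turned 1.95 Mz 0.139 tau7 -0.0795 F [-3.9 -3.4 -6.2] p [ 613.4 -127.1  101.6] J7 -0.56 w 0.0068
```

Emit:
play_rows(targets="0.6 0 0 0 0; 0.2 0 0 0 0; -0.3 0 0 0 0; -0.3 0 0 0 0; -0.3 0 0 -0.015 0; -0.3 0 0 -0.035 0; -0.3 0 0 -0.06 0; -0.3 0 0 -0.08 0")

```text
clock: 20.02
tcp_pos: [0.5012, -0.3801, 0.1848]
orientation: [3.038, 0.794, 0.003]
contact_force: [0.3, -1.2, 0.3]
grip_width: 0.0557
gripper_force: 0.0
```

Emit:
play_rows(targets="-0.3 0 0 0 0; -0.3 0 0 0 0; -0.3 0 0 0 0; -0.3 0 0 0 0")

```text
clock: 20.35
tcp_pos: [0.4997, -0.3796, 0.1817]
orientation: [-3.038, -0.794, 0.002]
contact_force: [-0.6, -1.2, 0.9]
grip_width: 0.0557
gripper_force: 0.0
```

```bash
python3 m.py; python3 snap.py w7
python3 - <<'E'
from h import *
import json
from bench import r
print(r.get_obs()['joints'].round(2))
c=json.load(open('pics/w7.json'));F=np.array([.5838,-.3835,-.4477]);C,S=np.cos(F[2]),np.sin(F[2])
def W(P):
    P=np.atleast_2d(P).astype(float);return np.c_[F[0]+C*P[:,0]-S*P[:,1],F[1]+S*P[:,0]+C*P[:,1],P[:,2]]
im=cv2.imread('pics/w7.png');g=cv2.cvtColor(im,cv2.COLOR_BGR2GRAY)
for n,P in [('axis.095',[-.076,-.031,.095]),('top',[-.076,-.031,.1245]),('barb',[-.0885,0,.088]),('bandend',[-.086,0,.088])]: print(n,proj(c,W(P)).round(1))
u,v=proj(c,W([-.076,-.031,.1245]))[0].astype(int)
for y in range(v-32,v+36,4): print(y,u-28,g[y,u-28:u+28].tolist())
E
```

```text
20.35 turned 1.949 Mz -0.054 tau7 -0.0004 F [-0.  -1.3  0.9] p [ 614.8 -125.9  181.7] J7 -0.55 w 0.0557
20.35 [ 0.4997 -0.3796  0.1817] [ 5.11e-01  7.00e-04 -3.14e+00] [-0.59 -1.21  0.88]
[ 0.61  0.45 -0.09  1.72  0.04  0.98 -0.55]
axis.095 [[255.9 191.9]]
top [[255.8 204.8]]
barb [[222.  168.4]]
bandend [[224.4 166.7]]
172 227 [117, 98, 100, 104, 99, 102, 98, 105, 106, 106, 110, 105, 103, 98, 102, 100, 97, 99, 102, 99, 95, 97, 97, 97, 92, 97, 87, 82, 81, 74, 86, 72, 72, 63, 63, 102, 148, 169, 164, 130, 126, 123, 129, 127, 125, 126, 125, 129, 152, 194, 207, 206, 204, 206, 203, 200]
176 227 [135, 133, 128, 111, 93, 103, 107, 98, 102, 95, 99, 99, 93, 97, 96, 93, 98, 98, 97, 91, 84, 86, 81, 81, 76, 78, 76, 68, 60, 55, 53, 55, 54, 59, 44, 45, 78, 147, 194, 208, 207, 205, 205, 205, 206, 206, 202, 205, 202, 203, 203, 202, 204, 206, 206, 204]
180 227 [133, 134, 130, 128, 132, 114, 92, 89, 97, 92, 96, 97, 100, 92, 82, 76, 87, 80, 76, 82, 75, 67, 61, 56, 46, 53, 45, 48, 51, 53, 63, 69, 77, 77, 64, 53, 43, 43, 45, 105, 181, 205, 207, 209, 203, 203, 207, 205, 202, 203, 203, 206, 206, 203, 204, 
[... 3171 characters left out ...]
7, 189, 192, 184, 191, 194, 188, 186, 189, 188, 185, 188, 186, 191, 190, 188, 187, 189, 184, 184, 194, 185, 186, 188, 190]
232 227 [188, 184, 185, 188, 189, 187, 189, 185, 189, 184, 185, 181, 188, 190, 187, 191, 187, 187, 186, 183, 189, 184, 185, 187, 186, 187, 189, 189, 193, 191, 186, 187, 188, 188, 190, 187, 191, 186, 188, 188, 190, 195, 192, 190, 190, 185, 192, 189, 187, 185, 187, 189, 189, 184, 185, 189]
236 227 [186, 182, 183, 183, 185, 189, 184, 190, 191, 183, 186, 182, 185, 185, 187, 188, 185, 185, 187, 185, 187, 189, 185, 189, 185, 191, 187, 190, 185, 188, 185, 187, 190, 189, 183, 185, 190, 191, 191, 189, 188, 187, 187, 186, 191, 191, 185, 188, 187, 187, 187, 188, 188, 186, 186, 188]
```

The released wing stands upright within about 1 mm of its predicted home place. Before tightening it leaned over freely, so the band is gripped and home. The gripper is clear, so I hand in.

```bash
python3 -c "
from bench import r
print(r.hand_in())"
```

```text
the job is handed in; nothing more can be done
None
```

I handed the job in at 20.4 s: the band sits home against the shoulder, the wing screw is turned about 1.95 rad clockwise to an estimated 28 N grip (18–38 N, from noisy moment readings), and the gripper is clear of everything.

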